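Slide the round-windowed plate out of its rack and clamp it in the cam nest

TASK

Take the metal cover plate with the round window from the low grey rack and clamp it in the cam nest. It cannot be gripped inside its bay, so slide it out over the rack's open front edge until it overhangs, grip it by its long sides and lift it away, without letting it drop to the bench. Turn the nest's cam back to make room, lay the plate flat on the bed, between cam and sprung strip with its end up to the end stop, turn the cam clockwise until its lobe presses the plate firmly against the strip, and let go; leave the slot-windowed plate, the bottles, the beaker and the crucible where they are.

Things in the scene. Friction and masses are not known exactly. Their poses are not given: they have to be found in the camera images.
- round_plate_center (a point): Centre (half-way up) of the plate to move: flat aluminium, 130 x 56 x 8 mm, about 0.15 kg, with one ROUND dark-rimmed window (44 mm across, flush, solid) in its middle. Local x along its length, y across its width, z up. It starts lying lengthwise in either of the rack's two bays, its front end 5 to 25 mm behind the rack's open front edge.
- slot_plate_center (a point): Centre (half-way up) of the other plate: same outline and material, but with a long narrow window (84 x 22 mm). Lies in the other bay and stays there.
- rack: Fixed grey rack 200 (local x) x 150 (local y) x 52 mm; origin on the bench under its middle, local x points from its open front to its closed back (6 mm end wall, inner face at x = +94 mm). Flat deck 40 mm above the bench. Rails beside the bays and the end wall rise to 52 mm, 4 mm above the plates' tops.
- rack_front (a point): Middle of the deck's open front edge: rack-local x = -100, y = 0, z = 40 mm. The two bays run back from here, centre lines at rack-local y = +34 and -34 mm, each 60 mm wide (2 mm beside a plate). Behind each plate 39 to 59 mm of deck are free at the start, room for shut fingers to push from. The bench in front of this edge is free.
- nest: Fixed clamping nest; origin on the bench under the middle of its bed, z up. Steel bed 30 mm above the bench, local x -47.5 to +47.5, y -28 to +28 mm. Cam on the -y side, sprung strip on the +y side. Its -x end is open: a plate with one end at the end stop sticks out 35 mm there over free bench, so it can be set down held by that end. Base flange 10 mm high: x -47.5 to 58.5, y -89.5 to 56.5 mm.
- end_stop (a point): Middle of the end stop's face where it meets the bed: nest-local x = +47.5, y = 0, z = 30 mm; the stop is 44 mm high over the bench, 56 mm wide, 10 mm thick, towards +x.
- cam (a joint): Angle of the eccentric cam, 0 to 1.6 rad, growing clockwise seen from above; stays where left (friction 0.1 N m). At angle q its lobe and bar handle point along the nest-local direction 225 degrees minus q. It starts at 0.6 to 1.4, where the plate does not fit. Pressing a plate that lies against the strip, the lobe touches at about 1.06 rad and pushes it 3 mm into the strip at 1.35 rad.
- cam_grip (a point): Point on the cam's pivot axis (nest-local x = +9, y = -53 mm), 66 mm above the bench, in its black upright bar handle: 12 mm thick, 44 to 81 mm above the bench, reaching 28 mm from the axis to the lobe's side and 12 mm to the other. Disc below it: radius 22 mm, centre 11 mm off the pivot, 30 to 44 mm high; 67 mm clear between disc and strip at angle 0, 64 mm at 0.25.
- strip (a joint): How far the sprung strip is pressed back, 0 to 0.006 m, towards nest-local +y; spring 2 N per mm. Unpressed, its face is at nest-local y = +28 mm, x -26 to +46 mm, z 31 to 45 mm; its fixed holder reaches y = 54 mm, z 44 mm.
- wash_bottle_center (a point): Loose wash bottle, 94 x 62 mm, 206 mm tall, standing between rack and nest; this point 100 mm up. Do not disturb.
- beaker_small_center (a point): Loose small beaker, 58 mm across, 68 mm tall, near the rack's left front; point half-way up. Do not disturb.
- brown_bottle_center (a point): Loose small brown bottle, 34 mm across, 78 mm tall, behind the rack; point half-way up. Do not disturb.
- crucible_center (a point): Loose crucible, 44 mm across, 36 mm tall, near the nest; point half-way up. Do not disturb.
Things that resemble listed ones, but are neither listed nor needed, are in the scene too. Leave any green look-alike of the part that bears round_plate_center alone.

How it is judged:
By the outcome, as a careful person would: the job done as asked, in the order asked, and still so for the second after the job is handed in, with the robot touching nothing.
It also fails if it takes over 72 s, if anything falls off the work surface, if the arm or the gripper's body presses on something with over 40 N, if the wrist force passes 120 N, or if a joint passes its speed limit or range.

ROBOT

A 7-joint arm with a two-finger parallel gripper is mounted at the origin on a cart in front of the work surface, level with it; the furniture and walls round the work are solid. World frame = base frame: x ahead of the robot, y to its left, z up, the work surface at z = 0. Lengths are in m, angles in rad, forces in N, time in s.
With the tool pointing down it reaches from about 0.35 to 0.775 m from the base axis. Payload 3.1 kg.
Tool frame: the origin (TCP) lies midway between the tips of the shut fingers; the grasp point (between the pads) lies 19 mm behind it; z points along the fingers, y is the direction in which the jaws open and shut (so a half turn about z gives the same grasp; the last joint's range is limited). The gripper opens to 85 mm and grips with 20 to 120 N. Pads are 22 mm wide; open, the fingers measure 114 mm over their backs; the gripper's body (76 mm by 85 mm) begins 54 mm behind the grasp point. The pads swing forward as they close: fully open they stand 13 mm farther back than shut.
Start: joints at [1.301, 0.311, 0.014, 1.512, -0.004, 1.319, -0.027], TCP at [0.124, -0.536, 0.231] pointing down, gripper open.
Joint ranges: [-2.7, 2.7], [-0.3, 1.91], [-1.27, 1.3], [0.12, 2.57], [-1.44, 4.58], [0.2, 2.03], [-3.05, 3.05]. Speed limits (rad/s): [2.79, 2.79, 3.14, 3.14, 3.14, 3.14, 3.14].

INTERFACE

Orientations are given as a rotation vector (axis times angle).
In Python, from cell import env gives the robot as it stands. The module is installed in compiled form; this text tells all that it offers.
- The arm moves only by the tool servo_tool, never from a script. Its argument "series" is text: rows parted by semicolons, each of 7 numbers parted by spaces: the shift along the tool's x, y, z each as a share of 300 mm, from -1 to 1, then the turn, a rotation vector about the tool's x, y, z each as a share of 1.5 rad, from -1 to 1, then the opening, from -1 (shut) to 1 (fully open). A call has 1 to 12 rows; each row is the pose to reach, as a shift and turn from the pose measured when the call began, along the tool's axes at that moment; what a row does not reach only later rows make up. A row lasts 1/10 s, in which the tool goes at most 50 mm and 8.59 degrees, less where a joint would pass 70% of its speed; a pose out of reach is approached as far as the arm can. A call with a number of a shift or a turn outside -1 to 1 is refused whole. A call with a gripper value outside its range is refused whole. The fingers move at their own pace and stop on an object; "force" is the grip in N (left out, the last holds). Time passes only in rows, so rows that repeat a pose let the fingers close. It gives the time, the measured TCP pose, the force and the opening at its end, in the units of the state.
- env.get_state(): the state, without advancing time (a new reading comes with each control period).
- env.camera(name): name is "scene" or "side" or "wrist"; returns a dict with "pixels" (384x512x3 uint8, red, green, blue), "z_map" (384x512 float32, m along the optical axis (not along the pixel's ray), 0 where there is no reading), "fx", "fy", "cx", "cy" (pixels), "k1" (the pictures are not rectified: a ray, as slopes to the right and down, at radius r is drawn at 1 + k1 r^2 times it, then the intrinsics apply), "T" (4x4, takes a point from camera to world coordinates). Camera axes: x right, y down, z forward; pixel columns grow to the right and rows downward; lengths in m; the calibration is good to about 2 mm. A picture is of the moment at which its call begins.
- env.job_done(): hands the job in, once; it reports no verdict.
The state is a dict: "time": time; "joint_pos": joint angles; "qvel": joint speeds; "joint_torque": joint torques, N m; "eef_pos": TCP position; "orientation": TCP orientation; "force": force on the tool from outside, world axes, zero at the start; "ft_torque": the same for the moment, N m; "grip_width": finger opening in m.
Only numpy, scipy, OpenCV 4.12 (cv2) and the standard library are available. Lean on these libraries where they do the work, as an engineer would, in place of code of your own. Each camera call takes 0.05 s, during which the arm holds its last target.

## Working session

There is one attempt and no reset: what is moved stays moved. The work goes in short steps, Python scripts to look and compute and a tool call to move; the robot and the scene stay as the last step left them, time stands still between calls to the robot, and variables do not carry over. Pictures are saved under pics/ and viewed, and the job is handed in when it is done.

Besides the shell and the picture viewer there is one more tool, called after "Emit:" by a JSON object that holds its "fn" and its "kwargs", one argument or row to a line. servo_tool: Moves the arm, as the interface text tells. Shift numbers are shares of 300 mm and turn numbers shares of 1.5 rad, none past 1 either way. Its arguments: {"type":"object","properties":{"series":{"type":"string"},"force":{"type":"number"}},"required":["series"]}

```bash
mkdir -p pics; ls
python3 - <<'E'
from cell import env
import cv2,numpy as np
s=env.get_state()
for k,v in s.items(): print(k,np.round(v,4))
for n in ["scene","side","wrist"]:
    c=env.camera(n)
    cv2.imwrite(f"pics/{n}0.png",cv2.cvtColor(c["pixels"],cv2.COLOR_RGB2BGR))
    np.savez(f"{n}0.npz",**c)
    print(n,c["fx"],c["fy"],c["cx"],c["cy"],c["k1"]);print(np.round(c["T"],3))
E
```

```text
pics
time 0.0
joint_pos [ 1.3013  0.3117  0.014   1.5131 -0.0044  1.3192 -0.0272]
qvel [ 0.     -0.0003 -0.0023  0.0009 -0.0019  0.0003 -0.0002]
joint_torque [ 2.00000e-04 -3.79923e+01  1.45700e-01 -2.30593e+01  1.21000e-02
  1.36000e-02 -0.00000e+00]
eef_pos [ 0.124  -0.5351  0.2302]
orientation [-3.1189e+00 -3.5680e-01  6.0000e-04]
force [-0.1013  0.0882 -0.4837]
ft_torque [-0.0085  0.0012  0.07  ]
grip_width 0.0854
scene 350.33744929816027 350.33744929816027 254.83164668660152 196.37024235681844 -0.04464937954514123
[[-0.853 -0.24   0.465  0.062]
 [-0.523  0.414 -0.746  0.823]
 [-0.014 -0.878 -0.478  0.593]
 [ 0.     0.     0.     1.   ]]
side 382.7291993681268 382.7291993681268 256.32217210551494 197.57452950223285 -0.08470974089926907
[[ 0.954 -0.145  0.262  0.233]
 [-0.299 -0.411  0.861 -0.991]
 [-0.017 -0.9   -0.435  0.588]
 [ 0.     0.     0.     1.   ]]
wrist 302.59499839807495 302.59499839807495 259.04820191554126 192.1665385190362 -0.025000736925752023
[[ 0.227 -0.939 -0.257  0.189]
 [-0.974 -0.22  -0.057 -0.52 ]
 [-0.003  0.263 -0.965  0.372]
 [ 0.     0.     0.     1.   ]]
```

View pics/scene0.png

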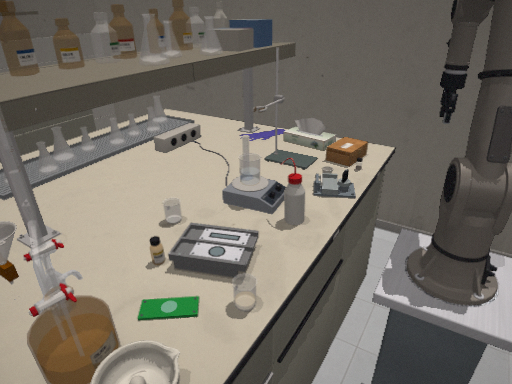

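View pics/side0.png

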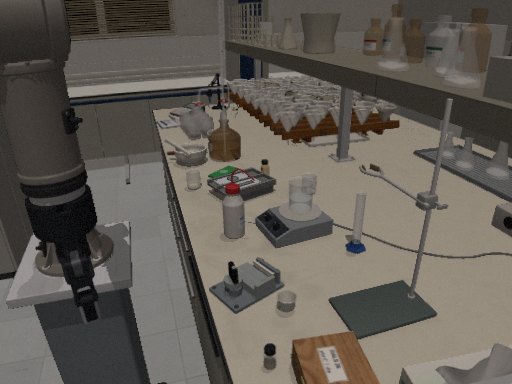

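View pics/wrist0.png

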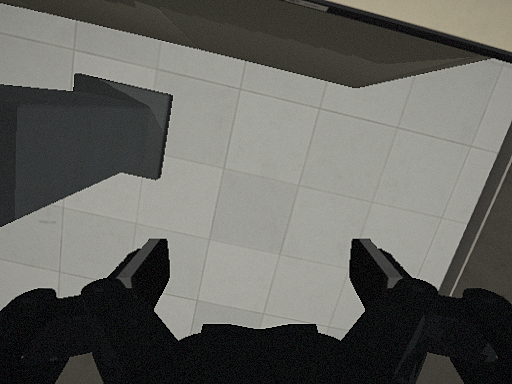

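```bash
cat > h.py <<'E'
import numpy as np,cv2
def load(n): return dict(np.load(n+".npz"))
def K(c): return np.array([[c["fx"],0,c["cx"]],[0,c["fy"],c["cy"]],[0,0,1]],float)
def D(c): return np.array([float(c["k1"]),0,0,0,0])
def rays(c,uv):
    uv=np.asarray(uv,float).reshape(-1,1,2)
    p=cv2.undistortPointsIter(uv,K(c),D(c),None,None,(3,50,1e-10)).reshape(-1,2)
    return np.c_[p,np.ones(len(p))]
def onplane(c,uv,z):
    r=rays(c,uv)@c["T"][:3,:3].T; o=c["T"][:3,3]
    return o+r*((z-o[2])/r[:,2])[:,None]
def proj(c,P):
    R=c["T"][:3,:3].T; t=-R@c["T"][:3,3]
    return cv2.projectPoints(np.asarray(P,float).reshape(-1,1,3),cv2.Rodrigues(R)[0],t,K(c),D(c))[0].reshape(-1,2)
def depthpts(c):
    h,w=c["z_map"].shape
    uu,vv=np.meshgrid(np.arange(w),np.arange(h))
    r=rays(c,np.stack([uu,vv],-1).reshape(-1,2).astype(float))
    P=(r*c["z_map"].reshape(-1,1))@c["T"][:3,:3].T+c["T"][:3,3]
    P[c["z_map"].ravel()<=0]=np.nan
    return P.reshape(h,w,3)
def snap(n,tag):
    from cell import env
    c=env.camera(n); np.savez(tag+".npz",**c); cv2.imwrite(f"pics/{tag}.png",cv2.cvtColor(c["pixels"],cv2.COLOR_RGB2BGR)); return c
def crop(c,name,u0,u1,v0,v1,s):
    im=cv2.cvtColor(c["pixels"],cv2.COLOR_RGB2BGR)[v0:v1,u0:u1]
    cv2.imwrite(f"pics/{name}.png",cv2.resize(im,None,fx=s,fy=s,interpolation=cv2.INTER_CUBIC))
E
python3 - <<'E'
from h import *
c=load("scene0");crop(c,"rs",160,290,200,310,6);crop(c,"ns",300,370,155,205,10)
d=load("side0");crop(d,"rd",170,290,140,240,6);crop(d,"nd",195,315,250,330,6)
for n,c,uv in (("scene",c,[(240,250),(217,253),(225,236),(335,190)]),("side",d,[(240,185),(248,285)])):
    P=depthpts(c)
    for u,v in uv: print(n,u,v,P[v,u].round(3))
E
```

```text
scene 240 250 [0.476 0.234 0.047]
scene 217 253 [0.52  0.274 0.047]
scene 225 236 [0.544 0.204 0.049]
scene 335 190 [ 0.396 -0.242  0.026]
side 240 185 [0.534 0.194 0.047]
side 248 285 [ 0.414 -0.315  0.027]
```

View pics/rs.png

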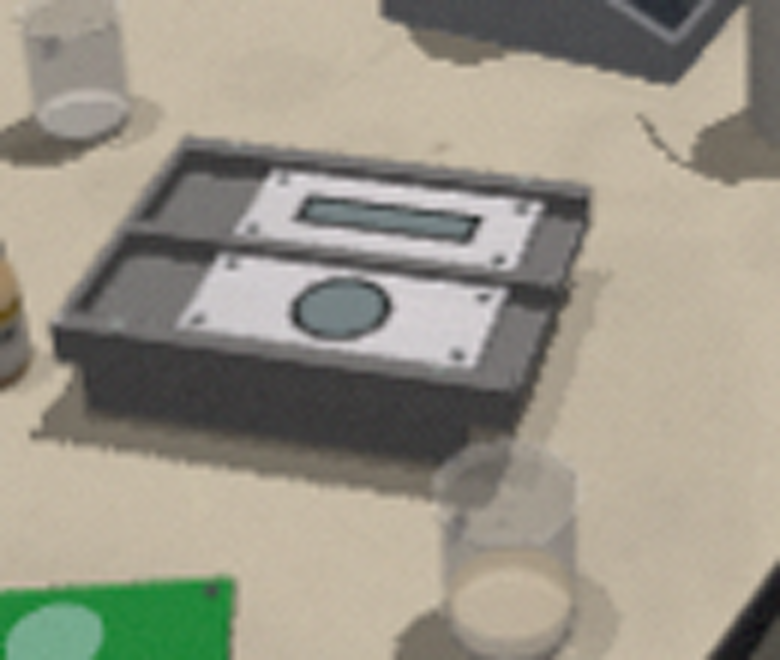

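View pics/ns.png

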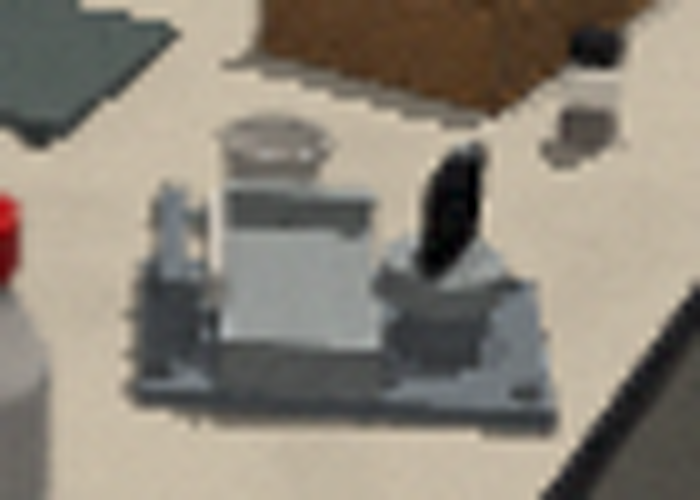

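View pics/rd.png

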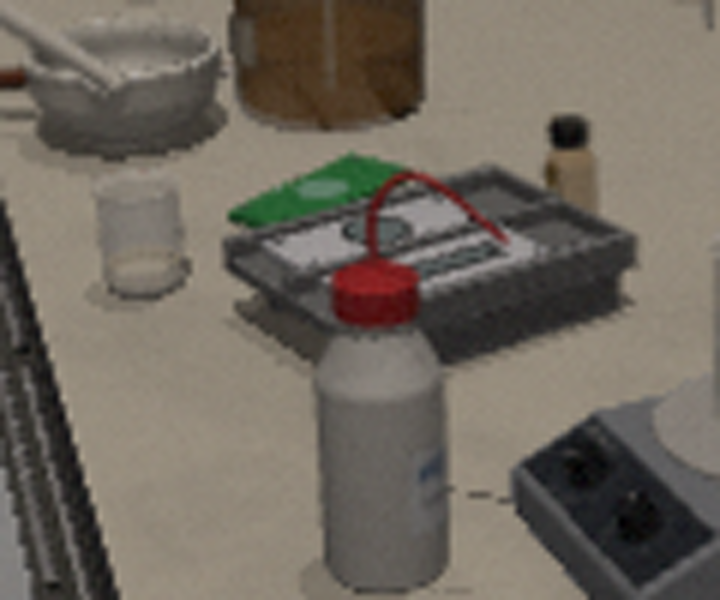

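View pics/nd.png

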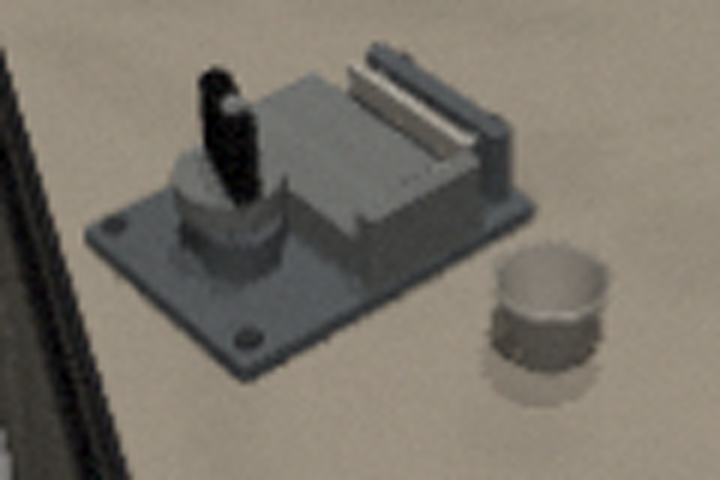

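Run:
```python
from h import *
c=load("scene0");d=load("side0")
def s(l,o,k): return [(o[0]+(x+.5)/k-.5,o[1]+(y+.5)/k-.5) for x,y in l]
def show(t,P): print(t);print(P[:,:2].round(4))
show("rack top scene backfar, frontfar, backnear,frontnear",onplane(c,s([(187,138),(590,188),(55,332),(515,390)],(160,200),6),.052))
show("round plate fr: bl,fr-l...",onplane(c,s([(218,255),(508,290),(478,367),(178,330),(341,308)],(160,200),6),.048))
show("slot plate",onplane(c,s([(270,168),(545,202),(516,270),(235,236),(388,219)],(160,200),6),.048))
show("rack side view: front-robot side, back-robotside,back far",onplane(d,s([(226,245),(492,167),(637,237)],(170,140),6),.052))
show("nest flange side: ",onplane(d,s([(88,235),(245,378),(535,208)],(195,250),6),.01))
show("nest flange scene",onplane(c,s([(553,428),(140,400)],(300,155),10),.01))
show("bed scene front edge",onplane(c,s([(220,340),(380,347)],(300,155),10),.03))
show("stop top scene",onplane(c,s([(225,190),(375,188)],(300,155),10),.044))
show("stop side top", onplane(d,s([(360,218),(485,157)],(195,250),6),.044))
show("handle side top ends", onplane(d,s([(213,72),(238,102)],(195,250),6),.081))
show("handle scene top ends", onplane(c,s([(470,148),(440,190)],(300,155),10),.081))
P=depthpts(c); Q=depthpts(d)
# world-height listing of objects: wash bottle red cap
for n,cc,PP in(("scene",c,P),("side",d,Q)):
    hsv=cv2.cvtColor(cc["pixels"],cv2.COLOR_RGB2HSV)
    m=((hsv[...,0]<6)|(hsv[...,0]>174))&(hsv[...,1]>180)&(hsv[...,2]>90)
    q=PP[m]; q=q[(q[:,0]<.7)&(q[:,0]>.2)&(abs(q[:,1])<.5)]; print(n,"cap",np.nanmedian(q,0).round(3),q.min(0).round(3),q.max(0).round(3))
show("washbottle base scene",onplane(c,[(294,222)],0)); show("wash side base",onplane(d,[(234,236)],0))
show("beaker base scene",onplane(c,[(244,306)],0)); show("beaker side",onplane(d,[(193,188)],0))
show("crucible side",onplane(d,[(286,311)],0))
```

```text
rack top scene backfar, frontfar, backnear,frontnear
[[0.6654 0.2036]
 [0.4779 0.1425]
 [0.6149 0.3463]
 [0.4301 0.2796]]
round plate fr: bl,fr-l...
[[0.5952 0.2653]
 [0.4713 0.2215]
 [0.4537 0.2711]
 [0.5753 0.3151]
 [0.5255 0.2681]]
slot plate
[[0.6189 0.1992]
 [0.4928 0.1575]
 [0.4761 0.2078]
 [0.598  0.2502]
 [0.5467 0.2047]]
rack side view: front-robot side, back-robotside,back far
[[0.4314 0.2618]
 [0.617  0.3296]
 [0.6653 0.1908]]
nest flange side: 
[[ 0.3296 -0.2786]
 [ 0.3677 -0.3751]
 [ 0.5006 -0.3184]]
nest flange scene
[[ 0.3269 -0.2547]
 [ 0.4583 -0.2023]]
bed scene front edge
[[ 0.4381 -0.2222]
 [ 0.3879 -0.2451]]
stop top scene
[[ 0.4731 -0.311 ]
 [ 0.4255 -0.3405]]
stop side top
[[ 0.4216 -0.3426]
 [ 0.4777 -0.323 ]]
handle side top ends
[[ 0.3815 -0.2866]
 [ 0.3857 -0.3081]]
handle scene top ends
[[ 0.3835 -0.3113]
 [ 0.381  -0.2718]]
scene cap [ 0.449 -0.018  0.153] [ 0.436 -0.042  0.138] [ 0.474 -0.009  0.204]
side cap [ 0.451 -0.042  0.154] [ 0.435 -0.054  0.151] [ 0.504 -0.026  0.203]
washbottle base scene
[[ 0.4461 -0.0219]]
wash side base
[[ 0.4471 -0.0527]]
beaker base scene
[[0.3897 0.3508]]
beaker side
[[0.3862 0.3301]]
crucible side
[[ 0.4767 -0.3948]]
```

Run:
```python
from h import *
c=load("scene0");d=load("side0")
print(c["T"],d["T"])
print(c["T"][:3,:3]@c["T"][:3,:3].T)
a=(216.7,251.3);b=(232.8,178.5)
print(onplane(c,[a],.048),onplane(d,[b],.048))
def tri(a,b):
    o1,o2=c["T"][:3,3],d["T"][:3,3]
    r1=(rays(c,[a])@c["T"][:3,:3].T)[0];r2=(rays(d,[b])@d["T"][:3,:3].T)[0]
    A=np.c_[r1,-r2];t=np.linalg.lstsq(A,o2-o1,rcond=None)[0]
    return o1+r1*t[0],o2+r2*t[1]
print(tri(a,b))
P=depthpts(c);Q=depthpts(d)
print(P[251,217],Q[178,233])
for u,v in((200,290),(320,230),(120,260),(150,220)):print("bench",P[v,u])
for u,v in((170,250),(350,250),(330,270),(130,130)):print("bench side",Q[v,u])
print(onplane(c,[(200,290)],0),onplane(d,[(330,270)],0))
```

```text
[[-0.85251434 -0.2395327   0.46458948  0.06225325]
 [-0.52252832  0.41357076 -0.7456027   0.82279019]
 [-0.0135444  -0.87839815 -0.47773762  0.59334966]
 [ 0.          0.          0.          1.        ]] [[ 0.95422835 -0.14483639  0.26166903  0.23275122]
 [-0.29858107 -0.4108728   0.86141331 -0.99052982]
 [-0.0172513  -0.90011441 -0.43531188  0.58758901]
 [ 0.          0.          0.          1.        ]]
[[ 1.00000000e+00 -4.02565776e-19 -5.47008452e-18]
 [-4.02565776e-19  1.00000000e+00 -1.85825501e-18]
 [-5.47008452e-18 -1.85825501e-18  1.00000000e+00]]
[[0.52387703 0.26902765 0.048     ]] [[0.52406812 0.25706193 0.048     ]]
(array([0.52665117, 0.26569981, 0.04472271]), array([0.52607264, 0.2656465 , 0.04428714]))
[0.52493889 0.26647335 0.04685435] [0.52762594 0.26871242 0.04482437]
bench [0.50578764 0.36418438 0.00281581]
bench [ 0.35889719 -0.02016906  0.00065736]
bench [0.7650637  0.38598171 0.00107612]
bench [ 8.46959092e-01  1.98445960e-01 -4.75751447e-04]
bench side [ 0.30055067  1.35721357 -0.90691302]
bench side [ 0.72801161 -0.23111738  0.00211912]
bench side [ 0.6377691  -0.28929971 -0.00219651]
bench side [ 0.1225989   2.65393093 -0.35880173]
[[0.50790252 0.36199764 0.        ]] [[ 0.63626072 -0.29191126  0.        ]]
```

```bash
cat > p.py <<'E'
import sys,numpy as np
from scipy.spatial.transform import Rotation as R
from cell import env
def pose():
    s=env.get_state(); return np.array(s["eef_pos"]),R.from_rotvec(s["orientation"]),s
def plan(*tg):
    """each target: x,y,z,yaw_deg(tool x); prints shares"""
    p,r,s=pose()
    x=r.as_matrix()[:,0]; print("now",p.round(4),"yaw",np.degrees(np.arctan2(x[1],x[0])).round(2),"tilt",np.degrees(np.arccos(-r.as_matrix()[2,2])).round(2),"t",round(s["time"],2),"F",np.round(s["force"],1),"w",round(s["grip_width"],4),"q",np.round(s["joint_pos"],2))
    for t in tg:
        d=r.inv().apply(np.array(t[:3])-p)/.3
        yw=np.radians(t[3]); X=np.array([np.cos(yw),np.sin(yw),0]);Z=np.array([0,0,-1.]);Y=np.cross(Z,X)
        w=(r.inv()*R.from_matrix(np.c_[X,Y,Z])).as_rotvec()/1.5
        print(t,"->",*d.round(4),*w.round(4))
if __name__=="__main__":
    plan(*[tuple(float(v) for v in a.split(",")) for a in sys.argv[1:]])
E
python3 p.py .41,-.27,.26,93
```

```text
now [ 0.1241 -0.5353  0.2305] yaw 13.06 tilt 0.1 t 0.15 F [ 0.1 -0.2 -0.5] w 0.0857 q [ 1.3   0.31  0.01  1.51 -0.    1.32 -0.03]
(0.41, -0.27, 0.26, 93.0) -> 1.1282 -0.6462 -0.0974 -0.001 -0.0008 -0.9302
```

Emit:
{"fn": "servo_tool", "kwargs": {
  "series": "0.15 -0.08 -0.1 0 0 0 1;0.3 -0.16 -0.1 0 0 -0.1 1;0.45 -0.25 -0.1 0 0 -0.2 1;0.6 -0.35 -0.1 0 0 -0.3 1;0.75 -0.45 -0.1 0 0 -0.4 1;0.9 -0.55 -0.1 0 0 -0.5 1;1 -0.64 -0.1 0 0 -0.6 1;1 -0.64 -0.1 0 0 -0.7 1;1 -0.64 -0.1 0 0 -0.8 1;1 -0.64 -0.1 0 0 -0.93 1;1 -0.64 -0.1 0 0 -0.93 1",
  "force": 40
}}

```text
time: 1.25
eef_pos: [0.3729, -0.2801, 0.2604]
orientation: [-2.156, -2.281, -0.001]
force: [-0.1, 0.5, -1.0]
grip_width: 0.0852
```

Run:
```python
from h import *
c=snap("wrist","w1"); print(c["T"].round(3))
crop(c,"w1b",0,512,0,384,1.56)
import p; p.plan()
```

```text
[[ 0.998  0.056  0.013  0.369]
 [ 0.057 -0.964 -0.259 -0.214]
 [-0.002  0.259 -0.966  0.402]
 [ 0.     0.     0.     1.   ]]
now [ 0.3728 -0.2802  0.2604] yaw 93.19 tilt 0.15 t 1.3 F [-0.7 -0.3 -0.3] w 0.0851 q [ 0.94  0.15 -0.38  1.66  0.05  1.35  0.61]
```

View pics/w1b.png

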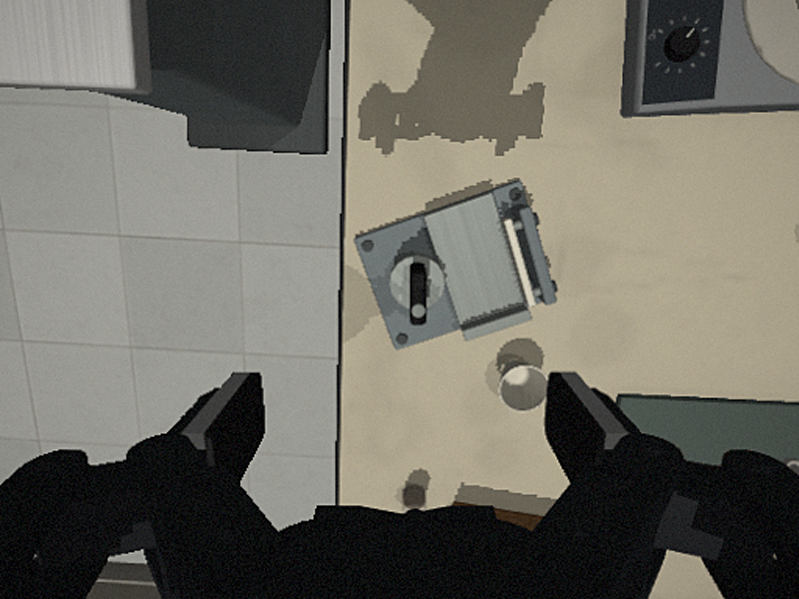

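Run:
```python
from h import *
c=load("w1")
crop(c,"w1n",220,370,105,235,5)
```

```text
(no output)
```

View pics/w1n.png

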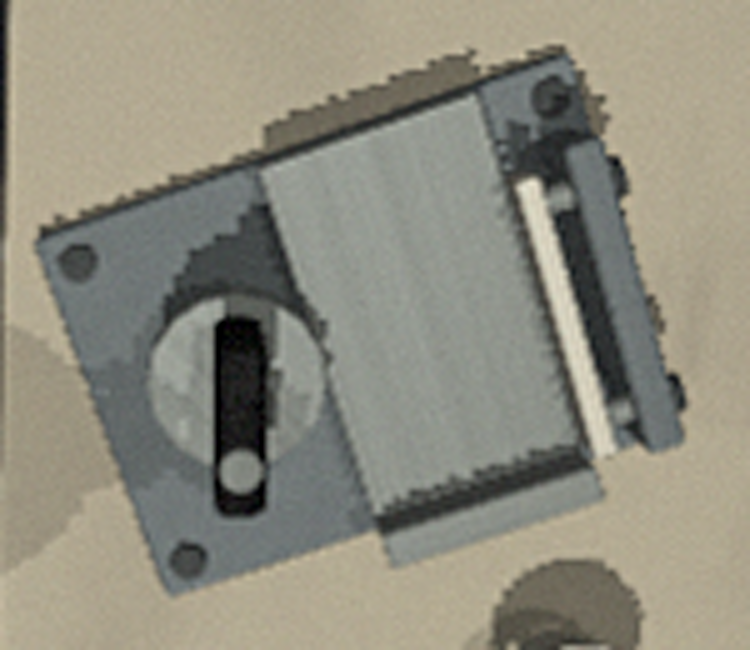

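```bash
cat > nest.py <<'E'
from h import *
c=load("w1")
def S(l): return [(220+(x+.5)/5-.5,105+(y+.5)/5-.5) for x,y in l]
obs=[((40,243),.010,(-47.5,-89.5)),((175,592),.010,(58.5,-89.5)),((565,52),.010,(-47.5,56.5)),
((260,165),.03,(-47.5,-28)),((478,93),.03,(-47.5,28)),((390,566),.044,(57.5,-28)),((604,495),.044,(57.5,28)),((517,180),.045,(-26,28)),((600,456),.045,(46,28))]
W=np.array([onplane(c,S([o[0]]),o[1])[0,:2] for o in obs]); L=np.array([o[2] for o in obs])/1000.
A=np.c_[L[:,0]-L[:,0].mean(),L[:,1]-L[:,1].mean()];B=W-W.mean(0)
th=np.arctan2((A[:,0]*B[:,1]-A[:,1]*B[:,0]).sum(),(A*B).sum())
Rm=np.array([[np.cos(th),-np.sin(th)],[np.sin(th),np.cos(th)]])
o=W.mean(0)-Rm@L.mean(0)
if __name__=="__main__":
    print("yaw",np.degrees(th),"o",o); print(((W-o)@Rm*1000-L*1000).round(1))
    piv=o+Rm@[.009,-.053];print("pivot",piv)
    print("handle ends",onplane(c,S([(238,318),(240,516)]),.081)); print("dot",onplane(c,S([(241,471)]),.081))
    print("disc",onplane(c,S([(238,382)]),.044))
    P=depthpts(c); print(P[180,268], P[190,305],P[199,268])
E
python3 nest.py
```

```text
yaw -67.26315818776337 o [ 0.42922552 -0.27764185]
[[ 1.9  1.8]
 [-1.6  2.4]
 [ 0.8 -2.3]
 [ 0.1  0.5]
 [ 1.3 -0.5]
 [-1.3 -1. ]
 [-1.4 -1.3]
 [ 0.5 -0. ]
 [-0.3  0.3]]
pivot [ 0.38382266 -0.30642691]
handle ends [[ 0.38078076 -0.2731717   0.081     ]
 [ 0.38410939 -0.31780934  0.081     ]]
dot [[ 0.38365262 -0.30736873  0.081     ]]
disc [[ 0.38311846 -0.29569025  0.044     ]]
[ 0.3825062  -0.28621287  0.08052824] [ 0.43280833 -0.3083958   0.02759702] [ 0.38381393 -0.30710931  0.08263844]
```

```bash
python3 p.py .3837,-.307,.15,94.5 .3837,-.307,.05,94.5
```

```text
now [ 0.3728 -0.2802  0.2604] yaw 93.19 tilt 0.15 t 1.3 F [-0.7 -0.3 -0.3] w 0.0851 q [ 0.94  0.15 -0.38  1.66  0.05  1.35  0.61]
(0.3837, -0.307, 0.15, 94.5) -> -0.0921 0.0317 0.3678 -0.0007 -0.0016 -0.0153
(0.3837, -0.307, 0.05, 94.5) -> -0.0929 0.0321 0.7011 -0.0007 -0.0016 -0.0153
```

Emit:
{"fn": "servo_tool", "kwargs": {
  "series": "-0.05 0.02 0.15 0 0 0 -0.06;-0.0925 0.032 0.3 0 -0.0016 -0.0153 -0.06;-0.0925 0.032 0.4 0 -0.0016 -0.0153 -0.06;-0.0925 0.032 0.5 0 -0.0016 -0.0153 -0.06;-0.0925 0.032 0.6 0 -0.0016 -0.0153 -0.06;-0.0925 0.032 0.65 0 -0.0016 -0.0153 -0.06;-0.0925 0.032 0.7 0 -0.0016 -0.0153 -0.06;-0.0925 0.032 0.7 0 -0.0016 -0.0153 -0.06"
}}

```text
time: 2.1
eef_pos: [0.3817, -0.3056, 0.0481]
orientation: [-2.129, -2.301, 0.002]
force: [-0.8, 0.5, 0.7]
grip_width: 0.0401
```

```bash
python3 p.py .3837,-.307,.05,94.5; python3 -c "
from h import *
c=snap('wrist','w2')"
```

```text
now [ 0.3817 -0.3056  0.0481] yaw 94.45 tilt 0.37 t 2.1 F [-0.8  0.5  0.7] w 0.0401 q [ 0.91  0.41 -0.34  1.9   0.17  0.87  0.56]
(0.3837, -0.307, 0.05, 94.5) -> -0.005 0.0062 -0.0063 -0.0034 -0.0025 -0.0005
```

View pics/w2.png

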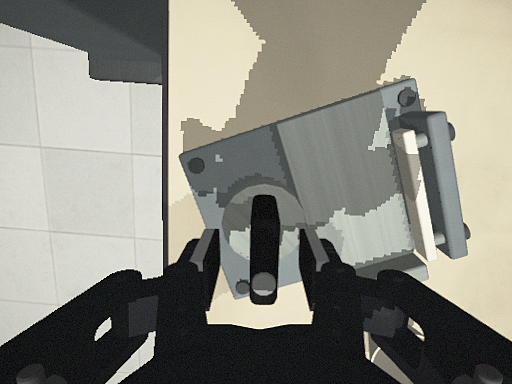

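The handle (u≈263, v 195–300) sits between the finger pads, nearly centred. Closing on it.

Emit:
{"fn": "servo_tool", "kwargs": {
  "series": "-0.005 0.006 -0.006 0 0 0 -1;-0.005 0.006 -0.006 0 0 0 -1;-0.005 0.006 -0.006 0 0 0 -1;-0.005 0.006 -0.006 0 0 0 -1;-0.005 0.006 -0.006 0 0 0 -1",
  "force": 40
}}

```text
time: 2.65
eef_pos: [0.384, -0.3088, 0.0525]
orientation: [-2.133, -2.303, 0.004]
force: [-3.0, -0.0, 6.1]
grip_width: 0.0113
```

```bash
python3 p.py .3837,-.307,.05,151.5
```

```text
now [ 0.384  -0.3088  0.0525] yaw 94.39 tilt 0.22 t 2.65 F [-3.  -0.   6.1] w 0.0113 q [ 0.91  0.4  -0.34  1.89  0.17  0.88  0.56]
(0.3837, -0.307, 0.05, 151.5) -> 0.0059 -0.0005 0.0085 -0.0023 -0.0014 -0.6645
```

Emit:
{"fn": "servo_tool", "kwargs": {
  "series": "0.004 0 0.004 0 0 -0.06 -1;0.005 0 0.004 0 0 -0.12 -1;0.005 0 0.004 0 0 -0.19 -1;0.005 0 0.004 0 0 -0.26 -1;0.005 0 0.004 0 0 -0.33 -1;0.005 0 0.004 0 0 -0.4 -1;0.005 0 0.004 0 0 -0.47 -1;0.005 0 0.004 0 0 -0.54 -1;0.005 0 0.004 0 0 -0.6 -1;0.005 0 0.004 0 0 -0.66 -1;0.005 0 0.004 0 0 -0.66 -1"
}}

```text
time: 3.75
eef_pos: [0.3849, -0.3082, 0.0525]
orientation: [-0.784, -3.041, 0.004]
force: [-0.1, -0.7, 2.9]
grip_width: 0.0114
```

```bash
python3 p.py .3837,-.307,.15,152
```

```text
now [ 0.3849 -0.3082  0.0525] yaw 151.09 tilt 0.14 t 3.75 F [-0.1 -0.7  2.9] w 0.0114 q [ 1.08  0.44 -0.56  1.88  0.3   0.9   1.44]
(0.3837, -0.307, 0.15, 152.0) -> 0.0056 0.0006 -0.3249 -0.0016 -0.0002 -0.0106
```

Emit:
{"fn": "servo_tool", "kwargs": {
  "series": "0 0 0 0 0 0 -0.06;0 0 0 0 0 0 -0.06;0 0 0 0 0 0 -0.06;0 0 -0.16 0 0 0 -0.06;0 0 -0.32 0 0 0 -0.06;0 0 -0.48 0 0 0.1 -0.06;0 0 -0.64 0 0 0.2 -0.06;0 0 -0.75 0 0 0.3 -0.06;0 0 -0.75 0 0 0.4 -0.06;0 0 -0.75 0 0 0.5 -0.06;0 0 -0.75 0 0 0.6 -0.06;0 0 -0.75 0 0 0.65 -0.06"
}}

```text
time: 4.95
eef_pos: [0.3852, -0.3074, 0.2774]
orientation: [-2.123, -2.316, 0.004]
force: [-0.4, 0.1, -0.4]
grip_width: 0.0399
```

```bash
python3 p.py .48,.2,.28,60; python3 -c "
from h import *
c=snap('wrist','w3');crop(c,'w3n',180,370,80,260,4)"
```

```text
now [ 0.3852 -0.3074  0.2774] yaw 94.97 tilt 0.15 t 4.95 F [-0.4  0.1 -0.4] w 0.0399 q [ 1.05  0.2  -0.49  1.56  0.1   1.4   0.63]
(0.48, 0.2, 0.28, 60.0) -> 1.6577 0.4614 -0.0123 -0.0009 0.0015 0.4069
```

View pics/w3n.png

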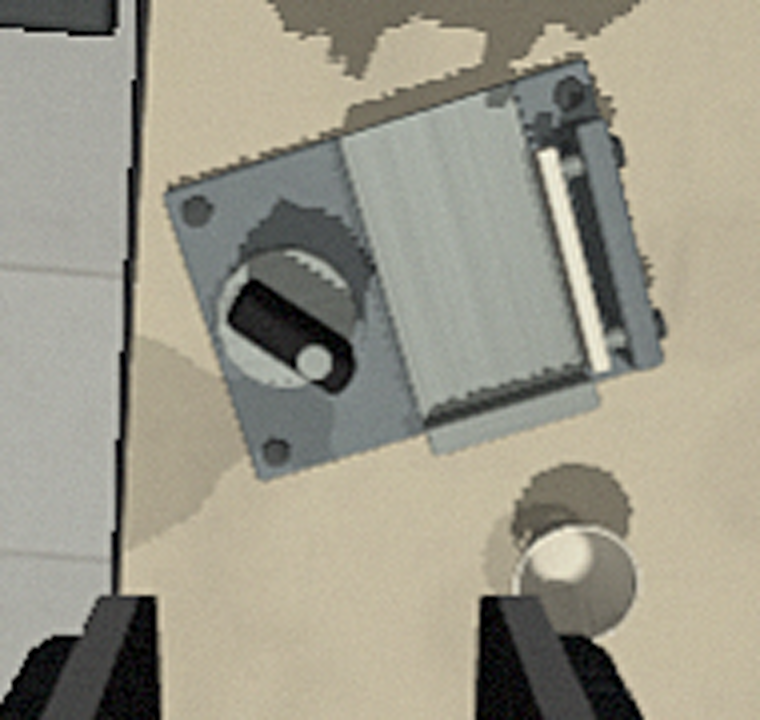

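```bash
python3 p.py .45,-.03,.29,147
```

```text
now [ 0.3852 -0.3074  0.2773] yaw 94.93 tilt 0.15 t 5.0 F [ 0.3  0.3 -0.4] w 0.0401 q [ 1.04  0.2  -0.49  1.56  0.1   1.4   0.63]
(0.45, -0.03, 0.29, 147.0) -> 0.9026 0.2947 -0.0442 -0.0017 0.0003 -0.6059
```

Emit:
{"fn": "servo_tool", "kwargs": {
  "series": "0.15 0.05 -0.04 0 0 -0.1 -1;0.3 0.1 -0.04 0 0 -0.2 -1;0.45 0.15 -0.04 0 0 -0.3 -1;0.6 0.2 -0.04 0 0 -0.4 -1;0.75 0.25 -0.04 0 0 -0.5 -1;0.9 0.29 -0.04 0 0 -0.6 -1"
}}

```text
time: 5.6
eef_pos: [0.4488, -0.0289, 0.2888]
orientation: [-0.895, -3.011, 0.004]
force: [1.3, -0.0, -0.1]
grip_width: 0.0002
```

```bash
python3 p.py .475,.235,.29,199
```

```text
now [ 0.4488 -0.0289  0.2888] yaw 146.9 tilt 0.14 t 5.6 F [ 1.3 -0.  -0.1] w 0.0002 q [ 0.75  0.14 -0.81  1.63  0.1   1.42  0.92]
(0.475, 0.235, 0.29, 199.0) -> 0.4072 0.7847 -0.0061 -0.0016 -0.0007 -0.6062
```

Emit:
{"fn": "servo_tool", "kwargs": {
  "series": "0.07 0.13 0 0 0 -0.1 -1;0.14 0.26 0 0 0 -0.2 -1;0.2 0.39 0 0 0 -0.3 -1;0.27 0.52 0 0 0 -0.4 -1;0.34 0.65 0 0 0 -0.5 -1;0.4 0.78 0 0 0 -0.6 -1;0.4 0.78 0 0 0 -0.6 -1"
}}

```text
time: 6.3
eef_pos: [0.4732, 0.2406, 0.2877]
orientation: [0.528, -3.094, -0.008]
force: [-0.5, 0.3, -0.4]
grip_width: -0.0001
```

```bash
python3 p.py .475,.235,.29,199; python3 -c "
from h import *
c=snap('wrist','w4');crop(c,'w4b',0,512,0,384,1.56)"
```

```text
now [0.4732 0.2406 0.2877] yaw -160.63 tilt 0.35 t 6.3 F [-0.5  0.3 -0.4] w -0.0001 q [ 0.23  0.42 -1.05  1.43  0.35  1.5   1.11]
(0.475, 0.235, 0.29, 199.0) -> 0.0006 -0.0195 -0.0077 0.0038 -0.0016 0.0043
```

View pics/w4b.png

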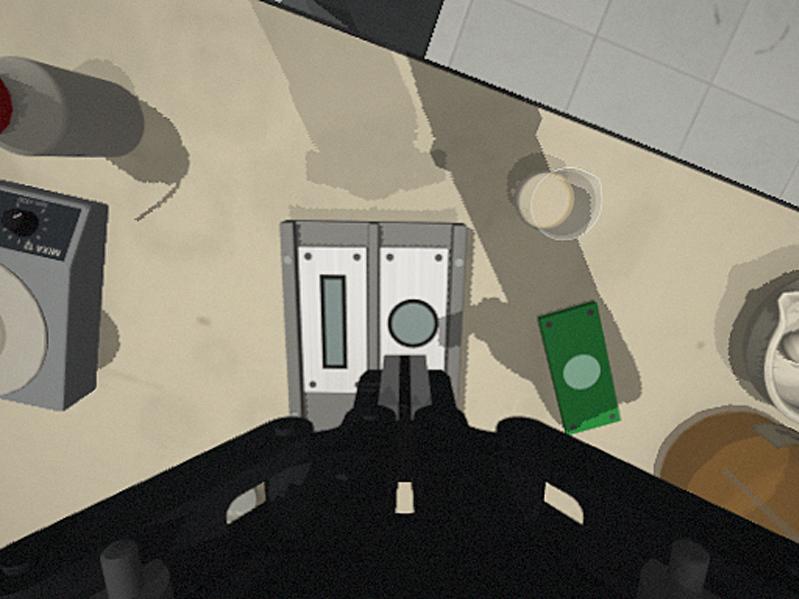

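Run:
```python
from h import *
c=load("w4"); crop(c,"w4r",170,310,130,275,5)
```

```text
(no output)
```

View pics/w4r.png

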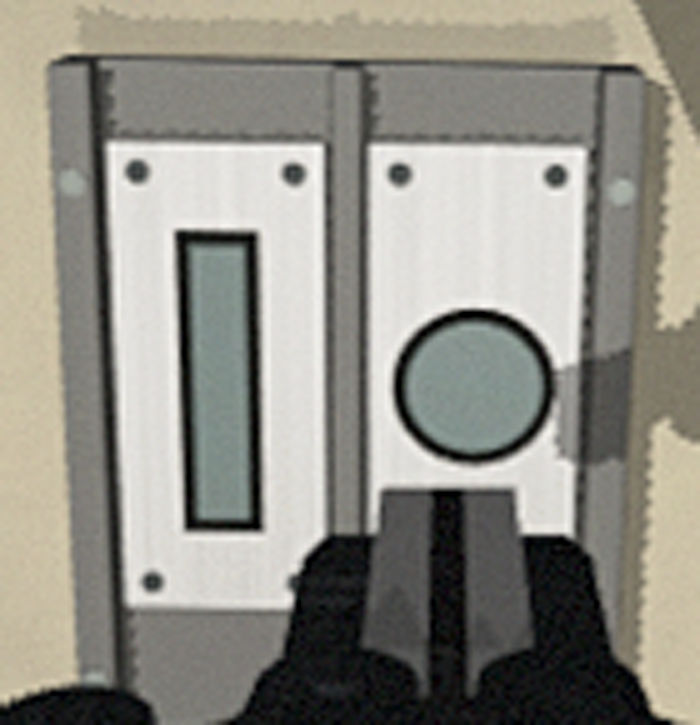

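Run:
```python
from h import *
c=load("w4")
S=lambda l:[(170+(x+.5)/5-.5,130+(y+.5)/5-.5) for x,y in l]
pr=lambda t,P:print(t,P[:,:2].round(4).tolist())
A=onplane(c,S([(50,62),(643,68)]),.052);pr("rack front corners",A); d=A[1]-A[0];print("len",np.hypot(*d[:2]),"y axis dir",np.degrees(np.arctan2(d[1],d[0])))
E1=onplane(c,S([(50,65),(80,660)]),.052);pr("rail left",E1);d=E1[1]-E1[0];print(np.degrees(np.arctan2(d[1],d[0])))
E1=onplane(c,S([(643,72),(607,540)]),.052)
pr("mid rail",onplane(c,S([(346,66),(348,530)]),.052))
w=onplane(c,S([(474,387)]),.048);pr("window",w)
f=onplane(c,S([(370,144),(588,148)]),.048);pr("plate front",f);d=f[1]-f[0];print("w",np.hypot(*d[:2]),np.degrees(np.arctan2(d[1],d[0])))
pr("deck front edge",onplane(c,S([(220,62),(480,66)]),.04))
P=depthpts(c)
v,u=130+387//5,170+474//5;print("depth",P[v,u])
pr("beaker",onplane(c,[(356,130)],.034))
```

```text
rack front corners [[0.4779, 0.14], [0.4306, 0.279]]
len 0.1468898488059202 y axis dir 108.79059999663403
rail left [[0.4786, 0.1402], [0.6329, 0.1916]]
18.426115420148637
mid rail [[0.4546, 0.2094], [0.5718, 0.2491]]
window [[0.5238, 0.268]]
plate front [[0.4717, 0.2213], [0.4543, 0.2738]]
w 0.055342079735077945 108.32606013809954
deck front edge [[0.4657, 0.1785], [0.4446, 0.2415]]
depth [0.52395974 0.26746912 0.04804392]
beaker [[0.3908, 0.3463]]
```

```bash
python3 p.py .6066,.2966,.10,198.6 .6066,.2966,.044,198.6
```

```text
now [0.4742 0.2368 0.2877] yaw -161.0 tilt 0.2 t 6.35 F [ 0.3 -1.4  0.5] w 0.0004 q [ 0.24  0.42 -1.05  1.43  0.35  1.5   1.11]
(0.6066, 0.2966, 0.1, 198.6) -> -0.484 0.0438 0.6242 0.0011 -0.0021 0.0047
(0.6066, 0.2966, 0.044, 198.6) -> -0.4846 0.0435 0.8109 0.0011 -0.0021 0.0047
```

Emit:
{"fn": "servo_tool", "kwargs": {
  "series": "-0.15 0.01 0.07 0 0 0 -1;-0.3 0.03 0.14 0 0 0 -1;-0.42 0.043 0.25 0 0 0 -1;-0.484 0.043 0.37 0 0 0.0047 -1;-0.484 0.043 0.5 0 0 0.0047 -1;-0.484 0.043 0.6 0 0 0.0047 -1;-0.484 0.043 0.63 0 0 0.0047 -1;-0.484 0.043 0.63 0 0 0.0047 -1"
}}

```text
time: 7.15
eef_pos: [0.6066, 0.2939, 0.0968]
orientation: [0.504, -3.095, 0.002]
force: [0.5, -0.1, 0.8]
grip_width: 0.0002
```

```bash
python3 p.py .6066,.2966,.044,198.6; python3 -c "
from h import *
c=snap('wrist','w5')"
```

```text
now [0.6066 0.2939 0.0968] yaw -161.51 tilt 0.36 t 7.15 F [ 0.5 -0.1  0.8] w 0.0002 q [-0.01  0.82 -0.87  1.28  0.62  1.31  1.03]
(0.6066, 0.2966, 0.044, 198.6) -> -0.004 0.0086 0.1759 -0.0001 -0.0042 -0.0013
```

View pics/w5.png

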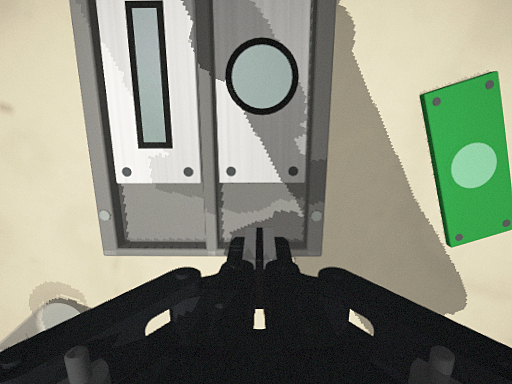

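Run:
```python
from h import *
c=load("w5")
e1=np.array([np.cos(np.radians(18.6)),np.sin(np.radians(18.6))]);e2=np.array([-e1[1],e1[0]]);F=np.array([.4543,.2095])
loc=lambda p:(((p[:,:2]-F)@np.c_[e1,e2])*1000).round(1)
print("plate back",loc(onplane(c,[(217,182.5),(303,183.5)],.048)))
print("wall inner top",loc(onplane(c,[(260,246)],.052)),"outer",loc(onplane(c,[(200,254.5)],.052)))
print("wall inner bottom",loc(onplane(c,[(222,237)],.040)))
print("rails inner",loc(onplane(c,[(213,200),(312,200)],.052)))
print("window",loc(onplane(c,[(262,76)],.048)))
for z in(.0968,.044): print(proj(c,[[.6066,.2966 if z<.09 else .2939,z]]))
```

```text
plate back [[149.7   4.5]
 [150.5  60.2]]
wall inner top [[192.5  32.3]] outer [[198.8  -8.3]]
wall inner bottom [[191.2   5.5]]
rails inner [[160.4   2.1]
 [160.4  65.8]]
window [[84.9 33.5]]
[[258.53805027 245.15418299]]
[[262.36883312 213.28269053]]
```

Emit:
{"fn": "servo_tool", "kwargs": {
  "series": "-0.004 0.0086 0.06 0 -0.004 0 -1;-0.004 0.0086 0.12 0 -0.004 0 -1;-0.004 0.0086 0.15 0 -0.004 0 -1;-0.004 0.0086 0.175 0 -0.004 0 -1;-0.004 0.0086 0.175 0 -0.004 0 -1"
}}

```text
time: 7.7
eef_pos: [0.6078, 0.2978, 0.0467]
orientation: [-0.504, 3.097, 0.002]
force: [0.3, -0.2, -0.1]
grip_width: -0.0004
```

```bash
python3 p.py .5312,.2712,.044,198.6
```

```text
now [0.6078 0.2978 0.0467] yaw -161.53 tilt 0.21 t 7.7 F [ 0.3 -0.2 -0.1] w -0.0004 q [-0.02  0.87 -0.84  1.34  0.65  1.22  0.99]
(0.5312, 0.2712, 0.044, 198.6) -> 0.2703 -0.0034 0.008 0.0006 0.0024 -0.0015
```

Emit:
{"fn": "servo_tool", "kwargs": {
  "series": "0.01 0 0.009 0 0 0 -1;0.03 0 0.009 0 0 0 -1;0.05 0 0.009 0 0 0 -1;0.08 0 0.009 0 0 0 -1;0.11 0 0.009 0 0 0 -1;0.14 0 0.009 0 0 0 -1;0.17 0 0.009 0 0 0 -1;0.2 0 0.009 0 0 0 -1;0.225 0 0.009 0 0 0 -1;0.245 0 0.009 0 0 0 -1;0.26 0 0.009 0 0 0 -1;0.268 0 0.009 0 0 0 -1"
}}

```text
time: 8.9
eef_pos: [0.5312, 0.2722, 0.0437]
orientation: [-0.504, 3.097, 0.002]
force: [1.7, 0.4, 0.0]
grip_width: 0.0002
```

```bash
python3 p.py .5312,.2712,.044,198.6; python3 -c "
from h import *
c=snap('scene','s6');crop(c,'s6r',160,300,190,310,5)"
```

```text
now [0.5312 0.2722 0.0437] yaw -161.52 tilt 0.21 t 8.9 F [1.7 0.4 0. ] w 0.0002 q [ 0.07  0.75 -0.88  1.6   0.63  1.1   0.92]
(0.5312, 0.2712, 0.044, 198.6) -> 0.0009 -0.0031 -0.001 0.0005 0.0024 -0.0014
```

View pics/s6r.png

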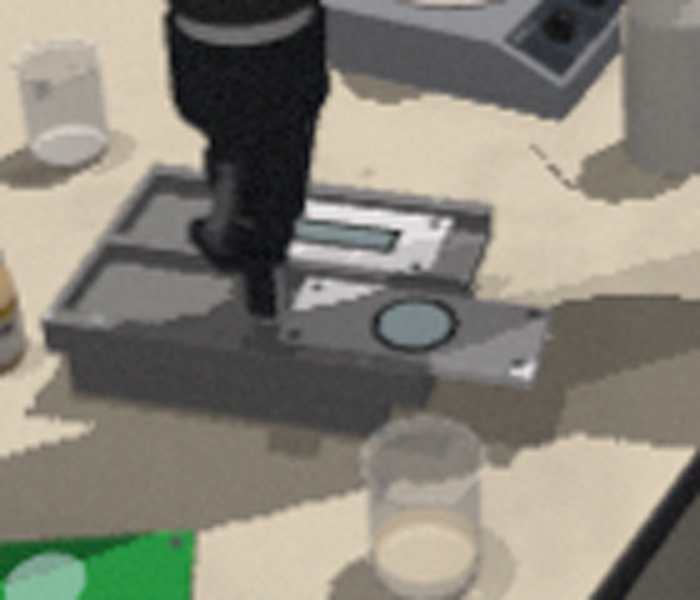

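```bash
python3 p.py .5312,.2712,.12,198.6 .4141,.2318,.16,198.6
```

```text
now [0.5309 0.2721 0.0437] yaw -161.51 tilt 0.18 t 8.95 F [-0.1  0.2  0.7] w 0.0001 q [ 0.07  0.75 -0.88  1.6   0.63  1.1   0.92]
(0.5312, 0.2712, 0.12, 198.6) -> -0.0007 -0.003 -0.2545 0.0004 0.002 -0.0013
(0.4141, 0.2318, 0.16, 198.6) -> 0.4107 -0.0037 -0.389 0.0004 0.002 -0.0013
```

Emit:
{"fn": "servo_tool", "kwargs": {
  "series": "-0.015 0 -0.01 0 0 0 -1;-0.015 0 -0.1 0 0 0 -1;-0.01 0 -0.25 0 0 0 -1;0.1 0 -0.36 0 0 0 0;0.25 -0.003 -0.4 0 0 0 1;0.4 -0.003 -0.4 0 0.002 0 1;0.41 -0.003 -0.4 0 0.002 0 1;0.41 -0.003 -0.4 0 0.002 0 1;0.41 -0.003 -0.4 0 0.002 0 1"
}}

```text
time: 9.85
eef_pos: [0.4157, 0.2322, 0.1637]
orientation: [-0.503, 3.1, 0.002]
force: [-0.6, 0.0, 0.7]
grip_width: 0.0848
```

```bash
python3 p.py .4141,.2318,.16,198.6 ; python3 -c "
from h import *
c=snap('wrist','w7');crop(c,'w7b',0,512,0,384,1.56)"
```

```text
now [0.4157 0.2322 0.1637] yaw -161.58 tilt 0.11 t 9.85 F [-0.6  0.   0.7] w 0.0848 q [ 0.31  0.4  -1.09  1.79  0.38  1.19  0.99]
(0.4141, 0.2318, 0.16, 198.6) -> 0.0055 0.0003 0.0123 0.0009 0.001 -0.0021
```

View pics/w7b.png

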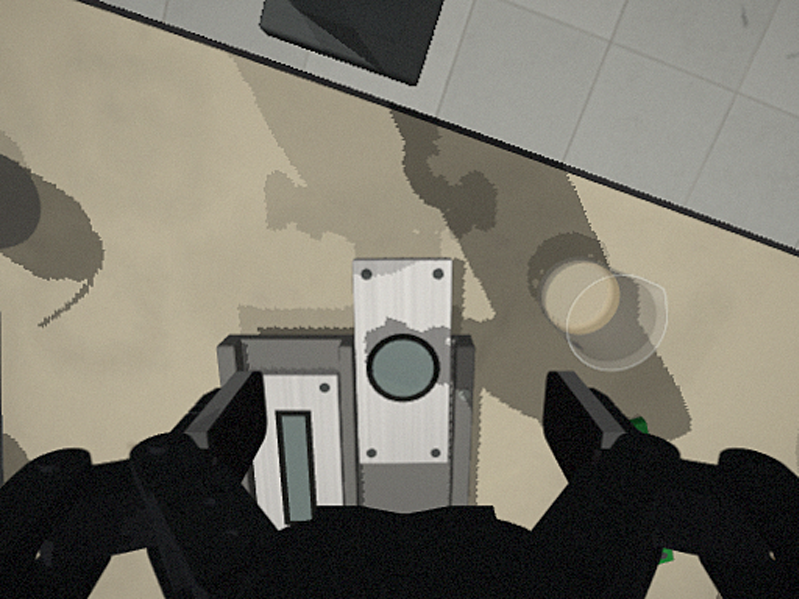

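Run:
```python
from h import *
c=load("w7")
e1=np.array([np.cos(np.radians(18.6)),np.sin(np.radians(18.6))]);e2=np.array([-e1[1],e1[0]]);F=np.array([.4543,.2095])
loc=lambda p:(((p[:,:2]-F)@np.c_[e1,e2])*1000).round(1)
q=lambda l:[((x+.5)/1.56-.5,(y+.5)/1.56-.5) for x,y in l]
for n,l,z in(("front",[(353,259),(452,259)],.048),("win",[(403,368)],.048),("back",[(356,463),(451,463)],.048),("edge deck",[(300,337)],.052),("beaker base",[(580,297)],.0),("beaker top",[(616,322)],.068)):
    P=onplane(c,q(l),z);print(n,P[:,:2].round(4).tolist(),loc(P).tolist())
d=onplane(c,q([(353,259),(452,259),(356,463),(451,463)]),.048)[:,:2]
print(np.degrees(np.arctan2(*(d[2]+d[3]-d[0]-d[1])[::-1])))
```

```text
front [[0.4056, 0.1996], [0.3883, 0.2514]] [[-49.3, 6.1], [-49.2, 60.8]]
win [[0.4585, 0.2463]] [[15.7, 33.5]]
back [[0.5287, 0.2387], [0.51, 0.2951]] [[79.9, 3.9], [80.1, 63.4]]
edge deck [[0.4573, 0.1841]] [[-5.2, -25.0]]
beaker base [[0.3919, 0.3494]] [[-14.5, 152.5]]
beaker top [[0.3897, 0.3426]] [[-18.8, 146.7]]
18.703032467227725
```

```bash
python3 p.py .4133,.2313,.02,198.65
```

```text
now [0.4159 0.2325 0.1637] yaw -161.59 tilt 0.13 t 9.9 F [-0.3 -0.1 -0.7] w 0.0858 q [ 0.31  0.4  -1.09  1.78  0.38  1.19  0.99]
(0.4133, 0.2313, 0.02, 198.65) -> 0.01 -0.002 0.4789 0.0013 0.0009 -0.0028
```

Emit:
{"fn": "servo_tool", "kwargs": {
  "series": "0.01 -0.002 0.1 0.001 0.001 -0.0028 1;0.01 -0.002 0.2 0.001 0.001 -0.0028 1;0.01 -0.002 0.28 0.001 0.001 -0.0028 1;0.01 -0.002 0.35 0.001 0.001 -0.0028 1;0.01 -0.002 0.42 0.001 0.001 -0.0028 1;0.01 -0.002 0.479 0.001 0.001 -0.0028 1;0.01 -0.002 0.479 0.001 0.001 -0.0028 1;0.01 -0.002 0.479 0.001 0.001 -0.0028 1"
}}

```text
time: 10.7
eef_pos: [0.414, 0.2321, 0.0199]
orientation: [0.508, -3.099, -0.003]
force: [-0.1, 1.0, 0.7]
grip_width: 0.0858
```

```bash
python3 p.py .4133,.2313,.02,198.65; python3 -c "
from h import *
c=snap('wrist','w8')"
```

```text
now [0.414  0.2321 0.0199] yaw -161.37 tilt 0.1 t 10.7 F [-0.1  1.   0.7] w 0.0858 q [ 0.16  0.59 -0.92  1.95  0.59  0.9   0.82]
(0.4133, 0.2313, 0.02, 198.65) -> 0.003 -0.0019 -0.0003 0.0012 -0.0003 -0.0002
```

View pics/w8.png

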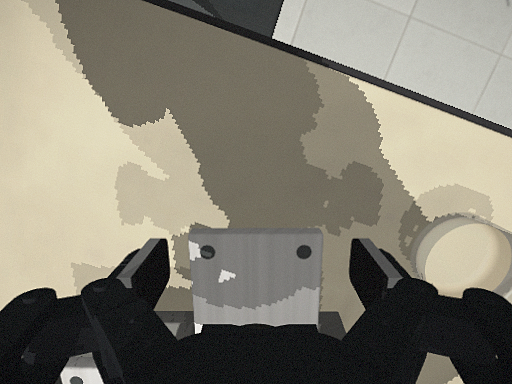

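The plate's front (u 190–323, v≥228) lies between the pads (168/352), nearly centred. Close.

Emit:
{"fn": "servo_tool", "kwargs": {
  "series": "0.003 -0.002 0 0 0 0 -1;0.003 -0.002 0 0 0 0 -1;0.003 -0.002 0 0 0 0 -1;0.003 -0.002 0 0 0 0 -1;0.003 -0.002 0 0 0 0 -1",
  "force": 80
}}

```text
time: 11.25
eef_pos: [0.4145, 0.2318, 0.0215]
orientation: [-0.508, 3.097, 0.003]
force: [0.2, -0.9, 5.7]
grip_width: 0.0546
```

```bash
python3 p.py .4133,.2313,.10,198.65
```

```text
now [0.4145 0.2318 0.0215] yaw -161.38 tilt 0.19 t 11.25 F [ 0.2 -0.9  5.7] w 0.0546 q [ 0.16  0.58 -0.93  1.95  0.59  0.9   0.82]
(0.4133, 0.2313, 0.1, 198.65) -> 0.0035 -0.0 -0.2617 0.001 0.002 -0.0003
```

Emit:
{"fn": "servo_tool", "kwargs": {
  "series": "0.003 0 -0.03 0 0 0 -1;0.003 0 -0.08 0 0 0 -1;0.003 0 -0.15 0 0 0 -1;0.003 0 -0.25 0 0 0 -1;0.003 0 -0.37 0 0 0 -1;0.003 0 -0.5 0 0 0 -1;0.003 0 -0.63 0 0 0 -1;0.003 0 -0.76 0 0 0 -1;0.003 0 -0.88 0 0 0 -1;0.003 0 -0.93 0 0 0 -1;0.003 0 -0.93 0 0 0 -1"
}}

```text
time: 12.35
eef_pos: [0.4134, 0.2324, 0.3035]
orientation: [-0.508, 3.092, 0.005]
force: [-0.4, -0.5, -1.6]
grip_width: 0.0541
```

```bash
python3 p.py .45,-.02,.31,160; python3 -c "
from h import *
snap('wrist','w9');c=snap('scene','s9');crop(c,'s9r',130,330,110,310,3)"
```

```text
now [0.4134 0.2324 0.3035] yaw -161.32 tilt 0.51 t 12.35 F [-0.4 -0.5 -1.6] w 0.0541 q [ 0.38  0.28 -1.16  1.55  0.26  1.48  1.11]
(0.45, -0.02, 0.31, 160.0) -> 0.1536 -0.8359 -0.0246 0.0032 0.0051 0.45
```

View pics/s9r.png

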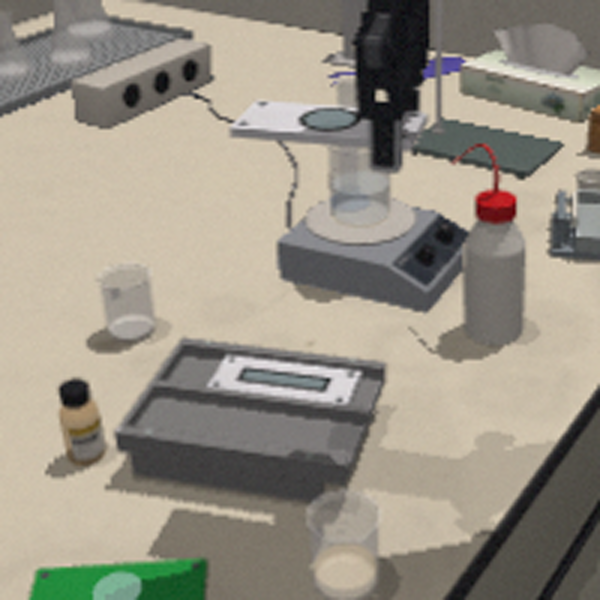

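View pics/w9.png

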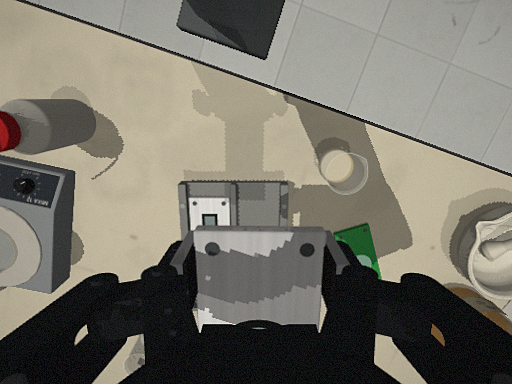

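Run:
```python
from h import *
for n in("scene0","side0"):
    P=depthpts(load(n)).reshape(-1,3);P=P[~np.isnan(P[:,0])]
    for x0 in np.arange(.35,.8,.1):
        print(n,round(x0,2),[ (round(float(P[m][:,2].max()),2) if (m:=((P[:,0]>x0)&(P[:,0]<x0+.1)&(P[:,1]>y0)&(P[:,1]<y0+.1)&(P[:,2]<.6))).any() else None) for y0 in np.arange(-.4,.3,.1)])
```

```text
scene0 0.35 [0.08, 0.08, 0.0, 0.16, 0.1, 0.0, 0.05]
scene0 0.45 [0.05, 0.05, 0.06, 0.21, 0.1, 0.05, 0.05]
scene0 0.55 [0.02, 0.0, 0.16, 0.16, 0.0, 0.05, 0.05]
scene0 0.65 [0.27, 0.27, 0.16, 0.16, 0.06, 0.05, 0.05]
scene0 0.75 [0.02, 0.44, 0.44, 0.41, 0.38, 0.44, 0.0]
side0 0.35 [0.08, 0.08, 0.0, 0.16, 0.0, 0.0, 0.05]
side0 0.45 [0.04, 0.04, 0.06, 0.2, 0.0, 0.05, 0.05]
side0 0.55 [0.01, 0.0, 0.16, 0.16, 0.0, 0.05, 0.05]
side0 0.65 [0.26, 0.27, 0.16, 0.16, 0.0, 0.05, 0.05]
side0 0.75 [0.01, 0.26, 0.44, 0.38, 0.0, 0.07, -0.0]
```

```bash
python3 p.py .43,-.04,.31,150
```

```text
now [0.4123 0.2307 0.3002] yaw -161.35 tilt 0.15 t 12.45 F [-0.6 -1.4 -1.8] w 0.0543 q [ 0.38  0.28 -1.16  1.55  0.26  1.48  1.11]
(0.43, -0.04, 0.31, 150.0) -> 0.2326 -0.8737 -0.0338 0.0011 0.0013 0.5661
```

Emit:
{"fn": "servo_tool", "kwargs": {
  "series": "0.02 -0.08 -0.033 0 0 0.05 -1;0.04 -0.18 -0.033 0 0 0.12 -1;0.07 -0.29 -0.033 0 0 0.19 -1;0.1 -0.4 -0.033 0 0 0.26 -1;0.13 -0.51 -0.033 0 0 0.33 -1;0.16 -0.62 -0.033 0 0 0.4 -1;0.19 -0.73 -0.033 0 0 0.47 -1;0.22 -0.82 -0.033 0 0 0.53 -1;0.23 -0.87 -0.033 0 0 0.56 -1"
}}

```text
time: 13.35
eef_pos: [0.4289, -0.042, 0.3079]
orientation: [-0.809, -3.033, -0.001]
force: [-0.1, 1.4, -1.6]
grip_width: 0.0541
```

Run:
```python
import numpy as np
from nest import o,Rm,th
for l in [(-.0655,-.002),(-.080,-.002)]: print(l,o+Rm@l)
print(np.degrees(th)+180)
import p; p.plan((.40,-.21,.28,112.7))
```

```text
(-0.0655, -0.002) [ 0.40206525 -0.21800487]
(-0.08, -0.002) [ 0.39646101 -0.20463166]
112.73684181223663
now [ 0.4289 -0.042   0.3079] yaw 150.12 tilt 0.13 t 13.35 F [-0.1  1.4 -1.6] w 0.0541 q [ 0.91  0.09 -0.91  1.63  0.07  1.46  1.04]
(0.4, -0.21, 0.28, 112.7) -> -0.1958 -0.5335 0.0928 -0.0006 -0.0014 0.4354
```

Run:
```python
from nest import o,Rm
w=o+Rm@[-.072,-.0045];print(w)
import p; p.plan((*w,.28,112.7),(*w,.10,112.7))
```

```text
[ 0.39724728 -0.21297623]
now [ 0.4289 -0.042   0.3079] yaw 150.12 tilt 0.13 t 13.35 F [-0.1  1.4 -1.6] w 0.0541 q [ 0.91  0.09 -0.91  1.63  0.07  1.46  1.04]
(np.float64(0.39724727803237425), np.float64(-0.21297623012989708), 0.28, 112.7) -> -0.1928 -0.5467 0.0928 -0.0006 -0.0014 0.4354
(np.float64(0.39724727803237425), np.float64(-0.21297623012989708), 0.1, 112.7) -> -0.1941 -0.5466 0.6928 -0.0006 -0.0014 0.4354
```

Emit:
{"fn": "servo_tool", "kwargs": {
  "series": "-0.03 -0.09 0.02 0 0 0.06 -1;-0.06 -0.19 0.04 0 0 0.13 -1;-0.1 -0.3 0.07 0 0 0.2 -1;-0.14 -0.41 0.1 0 0 0.27 -1;-0.18 -0.51 0.15 0 0 0.34 -1;-0.193 -0.546 0.25 0 0 0.4 -1;-0.193 -0.546 0.37 0 0 0.435 -1;-0.193 -0.546 0.5 0 0 0.435 -1;-0.193 -0.546 0.6 0 -0.0014 0.435 -1;-0.193 -0.546 0.66 0 -0.0014 0.435 -1;-0.193 -0.546 0.69 0 -0.0014 0.435 -1;-0.193 -0.546 0.69 0 -0.0014 0.435 -1"
}}

```text
time: 14.55
eef_pos: [0.396, -0.2112, 0.0993]
orientation: [-1.736, -2.613, 0.0]
force: [1.0, 0.6, -1.4]
grip_width: 0.0545
```

Run:
```python
from nest import o,Rm
w=o+Rm@[-.072,-.0045]
import p; p.plan((*w,.06,112.7))
from h import *
snap("wrist","w10");c=snap("side","d10");crop(c,"d10n",185,325,220,330,5)
c=snap("scene","s10");crop(c,"s10n",290,380,140,210,8)
```

```text
now [ 0.396  -0.2112  0.0993] yaw 112.83 tilt 0.25 t 14.55 F [ 1.   0.6 -1.4] w 0.0545 q [ 1.02  0.31 -0.67  1.94  0.23  0.97  0.63]
(np.float64(0.39724727803237425), np.float64(-0.21297623012989708), 0.06, 112.7) -> -0.0075 0.0017 0.131 -0.0017 -0.0024 0.0015
```

View pics/d10n.png

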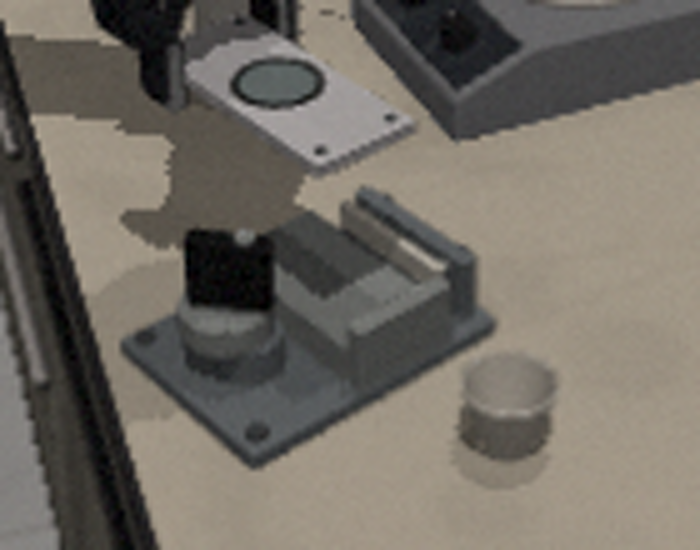

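View pics/s10n.png

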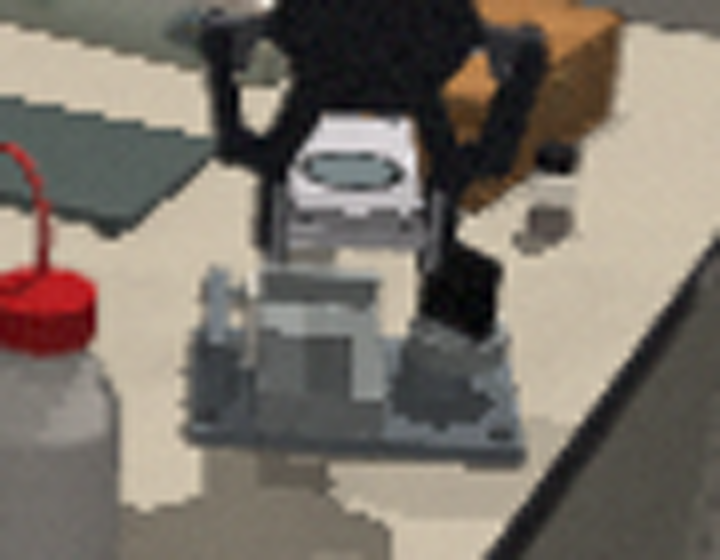

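View pics/w10.png

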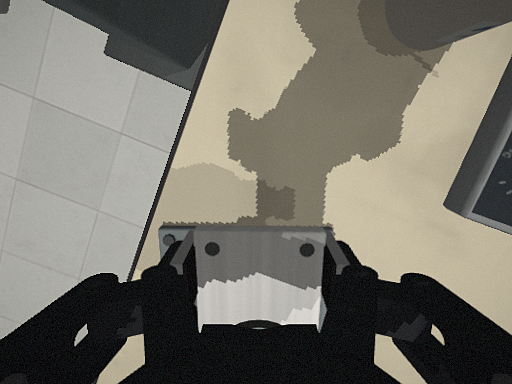

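Run:
```python
from h import *
from nest import o,Rm
for n,tag,box in(("side","d10",(222,268,226,253)),("scene","s10",(325,342,155,166))):
    c=load(tag);P=depthpts(c)[box[2]:box[3],box[0]:box[1]].reshape(-1,3)
    img=c["pixels"][box[2]:box[3],box[0]:box[1]].reshape(-1,3)
    m=(P[:,2]>.09)&(P[:,2]<.15);Q=P[m];L=(Q[:,:2]-o)@Rm
    for i in range(3):
        A=np.c_[L,np.ones(len(L))];k=np.linalg.lstsq(A,Q[:,2],rcond=None)[0];r=abs(A@k-Q[:,2]);g=r<max(.002,2*np.median(r));L=L[g];Q=Q[g]
    print(tag,len(L),"slopes x,y",k.round(3),"x range",L[:,0].min().round(4),L[:,0].max().round(4),"y",L[:,1].min().round(4),L[:,1].max().round(4), "zmid",np.median(Q[:,2]).round(4))
c=load("w10");P=depthpts(c)
print("wrist plate depth",[ (((P[v,u,:2]-o)@Rm).round(4),P[v,u,2].round(4)) for u,v in((260,235),(230,300),(290,300),(210,232),(310,232))])
c=load("d10")
S=lambda l:[(185+(x+.5)/5-.5,220+(y+.5)/5-.5) for x,y in l]
print((onplane(c,S([(320,170),(415,127)]),.126)[:,:2]-o)@Rm)
```

```text
d10 651 slopes x,y [-0.008  0.005  0.124] x range -0.09 0.043 y -0.0344 0.0262 zmid 0.1244
s10 138 slopes x,y [-0.01   0.015  0.127] x range -0.063 0.0358 y -0.0322 0.0223 zmid 0.1268
wrist plate depth [(array([-0.0902, -0.0045]), np.float64(0.1242)), (array([-0.0592, -0.0177]), np.float64(0.1244)), (array([-0.0588,  0.009 ]), np.float64(0.1236)), (array([-0.0911, -0.0255]), np.float64(0.1231)), (array([-0.0911,  0.0165]), np.float64(0.1227))]
[[ 0.04504344 -0.03669913]
 [ 0.04683302  0.01584742]]
```

Emit:
{"fn": "servo_tool", "kwargs": {
  "series": "-0.007 0.002 0.06 0 -0.002 0 -1;-0.007 0.002 0.12 0 -0.002 0 -1;-0.007 0.002 0.17 0 -0.002 0 -1;-0.007 0.002 0.21 0 -0.002 0 -1;-0.007 0.002 0.24 0 -0.002 0 -1;-0.007 0.002 0.255 0 -0.002 0 -1;-0.007 0.002 0.265 0 -0.002 0 -1;-0.007 0.002 0.265 0 -0.002 0 -1"
}}

```text
time: 15.5
eef_pos: [0.3997, -0.2146, 0.0224]
orientation: [1.737, 2.612, -0.003]
force: [-0.5, 0.9, -0.8]
grip_width: 0.0539
```

Run:
```python
from nest import o,Rm
import p; p.plan((*(o+Rm@[-.072,-.0045]),.0125,112.7),(*(o+Rm@[-.064,-.0045]),.0125,112.7))
import numpy as np
print((p.pose()[0][:2]-o)@Rm)
from h import *
c=snap("side","d11");crop(c,"d11n",185,325,220,330,5)
```

```text
now [ 0.3997 -0.2146  0.0224] yaw 112.77 tilt 0.29 t 15.5 F [-0.5  0.9 -0.8] w 0.0539 q [ 0.95  0.43 -0.61  2.01  0.35  0.79  0.53]
(np.float64(0.39724727803237425), np.float64(-0.21297623012989708), 0.0125, 112.7) -> 0.0084 -0.0055 0.0328 0.0005 0.0033 0.0008
(np.float64(0.4003392713489791), np.float64(-0.22035454818552946), 0.0125, 112.7) -> -0.0182 -0.0056 0.0329 0.0005 0.0033 0.0008
[-0.06952042 -0.00284069]
```

View pics/d11n.png

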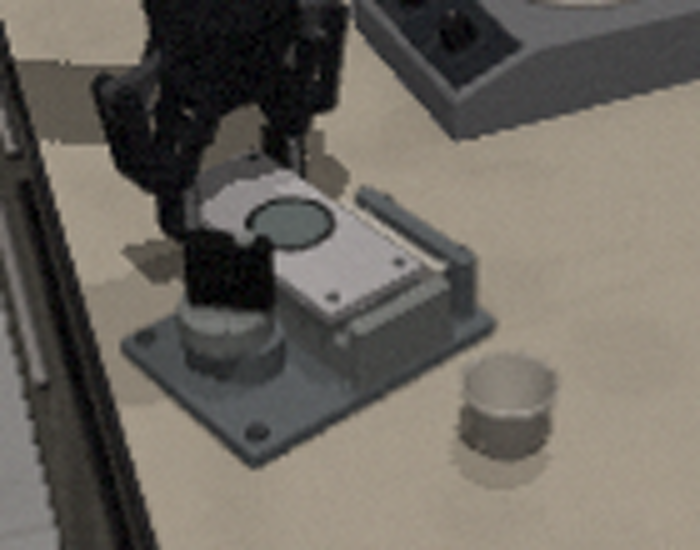

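Emit:
{"fn": "servo_tool", "kwargs": {
  "series": "0.004 -0.004 0.01 0 0.002 0 -1;0.004 -0.005 0.018 0 0.003 0 -1;0.004 -0.005 0.025 0 0.003 0 -1;0.004 -0.005 0.03 0 0.003 0 -1;0.004 -0.005 0.032 0 0.003 0 -1;0.004 -0.005 0.032 0 0.003 0 -1"
}}

```text
time: 16.15
eef_pos: [0.398, -0.2141, 0.0129]
orientation: [1.739, 2.615, 0.001]
force: [0.1, -1.1, -1.4]
grip_width: 0.0542
```

Run:
```python
from nest import o,Rm
import p; p.plan((*(o+Rm@[-.060,-.0045]),.0125,112.7))
print((p.pose()[0][:2]-o)@Rm)
```

```text
now [ 0.398  -0.2141  0.0129] yaw 112.77 tilt 0.06 t 16.15 F [ 0.1 -1.1 -1.4] w 0.0542 q [ 0.95  0.45 -0.6   2.02  0.36  0.78  0.52]
(np.float64(0.4018852680072815), np.float64(-0.22404370721334566), 0.0125, 112.7) -> -0.0355 -0.001 0.0012 0.0006 0.0004 0.0008
[-0.07064547 -0.0042177 ]
```

Emit:
{"fn": "servo_tool", "kwargs": {
  "series": "0 0 0.003 0 0 0 -1;0 0 0.006 0 0 0 -1;0 0 0.006 0 0 0 -1"
}}

```text
time: 16.45
eef_pos: [0.3982, -0.2142, 0.0118]
orientation: [1.738, 2.615, -0.0]
force: [-1.9, 0.8, 6.0]
grip_width: 0.0542
```

Emit:
{"fn": "servo_tool", "kwargs": {
  "series": "-0.006 0 0 0 0 0 -1;-0.012 0 0 0 0 0 -1;-0.017 0 0 0 0 0 -1;-0.02 0 0 0 0 0 -1"
}}

```text
time: 16.85
eef_pos: [0.401, -0.2194, 0.012]
orientation: [1.738, 2.615, 0.001]
force: [-1.2, 2.4, 4.8]
grip_width: 0.0546
```

Emit:
{"fn": "servo_tool", "kwargs": {
  "series": "-0.004 0 0 0 0 0 -1;-0.008 0 0 0 0 0 -1;-0.008 0 0 0 0 0 -1"
}}

```text
time: 17.15
eef_pos: [0.4016, -0.2204, 0.012]
orientation: [-1.738, -2.617, -0.002]
force: [-1.8, 3.9, 6.2]
grip_width: 0.0544
```

Emit:
{"fn": "servo_tool", "kwargs": {
  "series": "-0.005 0 0 0 0 0 -1;-0.01 0 0 0 0 0 -1;-0.01 0 0 0 0 0 -1"
}}

```text
time: 17.45
eef_pos: [0.4015, -0.2204, 0.012]
orientation: [-1.734, -2.613, -0.003]
force: [-4.8, 6.8, 9.6]
grip_width: 0.0545
```

Run:
```python
from nest import o,Rm
import p; p.plan()
print((p.pose()[0][:2]-o)@Rm)
from h import *
c=snap("side","d12");crop(c,"d12n",205,295,245,315,8)
```

```text
now [ 0.4015 -0.2204  0.012 ] yaw 112.87 tilt 0.33 t 17.45 F [-4.8  6.8  9.6] w 0.0545 q [ 0.95  0.46 -0.6   2.    0.36  0.79  0.54]
[-0.06351739 -0.00347253]
```

View pics/d12n.png

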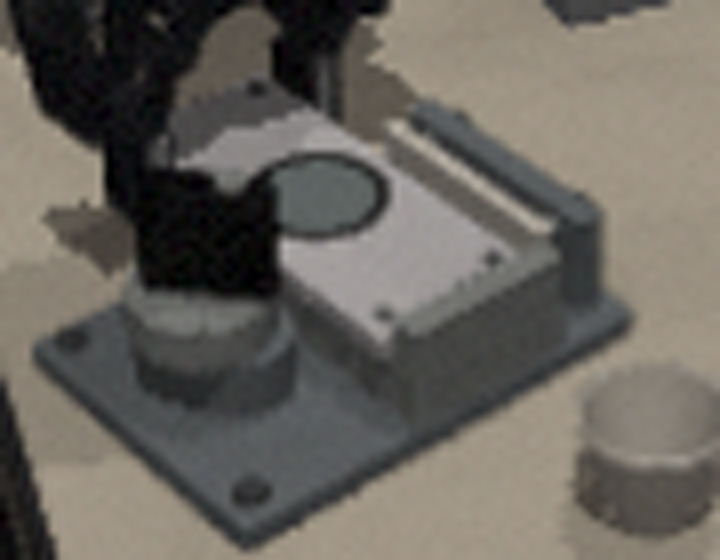

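Emit:
{"fn": "servo_tool", "kwargs": {
  "series": "0 0 0 0 0 0 1;0 0 0 0 0 0 1;0 0 0 0 0 0 1;0 0 0 0 0 0 1;0 0 0 0 0 0 1;0 0 -0.1 0 0 0 1;0 0 -0.22 0 0 0 1;0 0 -0.38 0 0 0 1;0 0 -0.54 0 0 0 1;0 0 -0.7 0 0 0 1;0 0 -0.8 0 0 0 1;0 0 -0.8 0 0 0 1"
}}

```text
time: 18.7
eef_pos: [0.4053, -0.2228, 0.2569]
orientation: [1.734, 2.613, 0.003]
force: [1.6, -0.2, 0.1]
grip_width: 0.0855
```

Run:
```python
import p; p.plan((.384,-.3077,.18,151),(.384,-.3077,.05,151))
from h import *
c=snap("wrist","w13");crop(c,"w13b",0,512,0,384,1.56)
```

```text
now [ 0.4053 -0.2228  0.2569] yaw 112.85 tilt 0.34 t 18.7 F [ 1.6 -0.2  0.1] w 0.0855 q [ 1.09  0.17 -0.72  1.67  0.11  1.34  0.76]
(0.384, -0.3077, 0.18, 151) -> -0.2321 -0.1766 0.2565 0.0022 0.0034 -0.4439
(0.384, -0.3077, 0.05, 151) -> -0.2305 -0.1786 0.6898 0.0022 0.0034 -0.4439
```

View pics/w13b.png

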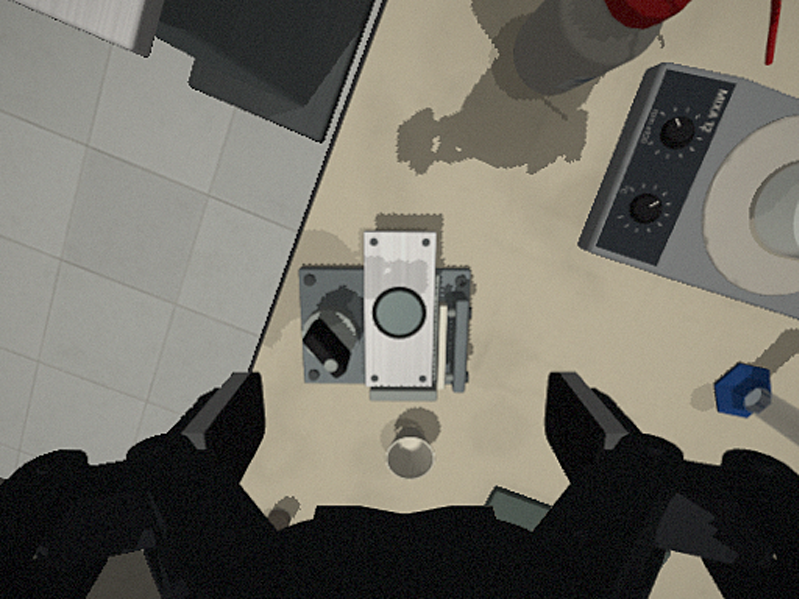

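Emit:
{"fn": "servo_tool", "kwargs": {
  "series": "-0.06 -0.04 0.05 0 0 -0.09 -0.3;-0.12 -0.08 0.1 0 0 -0.18 -0.3;-0.18 -0.13 0.16 0.001 0.002 -0.27 -0.3;-0.23 -0.177 0.23 0.002 0.003 -0.36 -0.3;-0.231 -0.177 0.33 0.002 0.003 -0.444 -0.3;-0.231 -0.177 0.42 0.002 0.003 -0.444 -0.3;-0.231 -0.178 0.45 0.002 0.003 -0.444 -0.3;-0.231 -0.178 0.45 0.002 0.003 -0.444 -0.3"
}}

```text
time: 19.55
eef_pos: [0.3798, -0.3054, 0.1169]
orientation: [-0.783, -3.033, -0.007]
force: [0.3, 0.7, 0.0]
grip_width: 0.0294
```

Run:
```python
import p; p.plan((.384,-.3077,.052,151))
from h import *
c=snap("wrist","w14")
P=proj(c,[[.384,-.3077,.081]]);print(P)
```

```text
now [ 0.3798 -0.3054  0.1169] yaw 151.03 tilt 0.58 t 19.55 F [0.3 0.7 0. ] w 0.0294 q [ 1.21  0.38 -0.72  1.82  0.28  1.06  1.45]
(0.384, -0.3077, 0.052, 151) -> -0.0182 -0.0002 0.2161 0.0011 -0.0067 0.0003
[[258.8539856  228.32210532]]
```

View pics/w14.png

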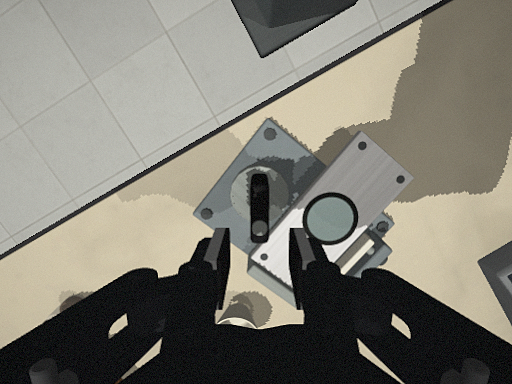

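The handle (u≈259, v 173–242) is centred between the fingers and parallel to them; descend and grip.

Emit:
{"fn": "servo_tool", "kwargs": {
  "series": "-0.018 0 0.06 0.001 -0.006 0 -0.3;-0.018 0 0.12 0.001 -0.006 0 -0.3;-0.018 0 0.17 0.001 -0.006 0 -0.3;-0.018 0 0.2 0.001 -0.006 0 -0.3;-0.018 0 0.214 0.001 -0.006 0 -0.3;-0.018 0 0.214 0.001 -0.006 0 -0.3;-0.018 0 0.214 0.001 -0.006 0 -1;-0.018 0 0.214 0.001 -0.006 0 -1;-0.018 0 0.214 0.001 -0.006 0 -1;-0.018 0 0.214 0.001 -0.006 0 -1",
  "force": 60
}}

```text
time: 20.6
eef_pos: [0.3863, -0.3089, 0.0553]
orientation: [0.785, 3.038, -0.003]
force: [-0.6, 0.1, 6.5]
grip_width: 0.0111
```

```bash
python3 p.py .3843,-.308,.052,78
```

```text
now [ 0.3863 -0.3089  0.0553] yaw 151.04 tilt 0.26 t 20.6 F [-0.6  0.1  6.5] w 0.0111 q [ 1.17  0.47 -0.68  1.88  0.36  0.92  1.38]
(0.3843, -0.308, 0.052, 78.0) -> 0.0073 -0.0006 0.0108 0.0013 0.0029 0.8498
```

Emit:
{"fn": "servo_tool", "kwargs": {
  "series": "0.002 0 0 0 0 0.06 -1;0.004 0 0 0 0 0.13 -1;0.006 0 0 0 0 0.21 -1;0.007 0 0 0 0 0.29 -1;0.007 0 0 0 0 0.37 -1;0.007 0 0 0 0 0.45 -1;0.007 0 0 0 0 0.53 -1;0.007 0 0 0 0 0.61 -1;0.007 0 0 0 0 0.68 -1;0.007 0 0 0 0 0.74 -1;0.007 0 0 0 0 0.78 -1"
}}

```text
time: 21.7
eef_pos: [0.3835, -0.3102, 0.0553]
orientation: [2.333, 2.094, -0.004]
force: [-1.4, -4.1, -0.6]
grip_width: 0.0111
```

```bash
python3 p.py .3843,-.308,.052,78
python3 - <<'E'
from h import *
c=snap("wrist","w15")
c=snap("side","d15");crop(c,"d15n",205,295,245,315,8)
E
```

```text
now [ 0.3835 -0.3102  0.0553] yaw 83.82 tilt 0.39 t 21.7 F [-1.4 -4.1 -0.6] w 0.0111 q [ 0.97  0.41 -0.41  1.89  0.21  0.88  0.35]
(0.3843, -0.308, 0.052, 78.0) -> 0.0078 0.0017 0.011 0.0023 0.0039 0.0677
```

View pics/w15.png

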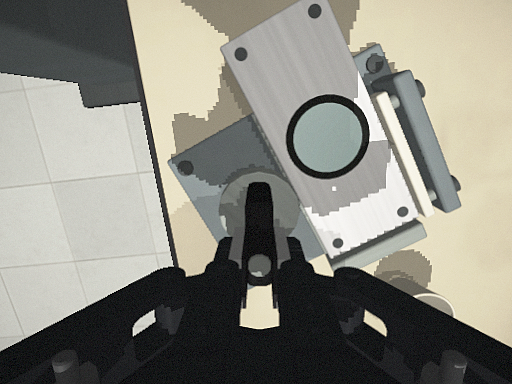

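View pics/d15n.png

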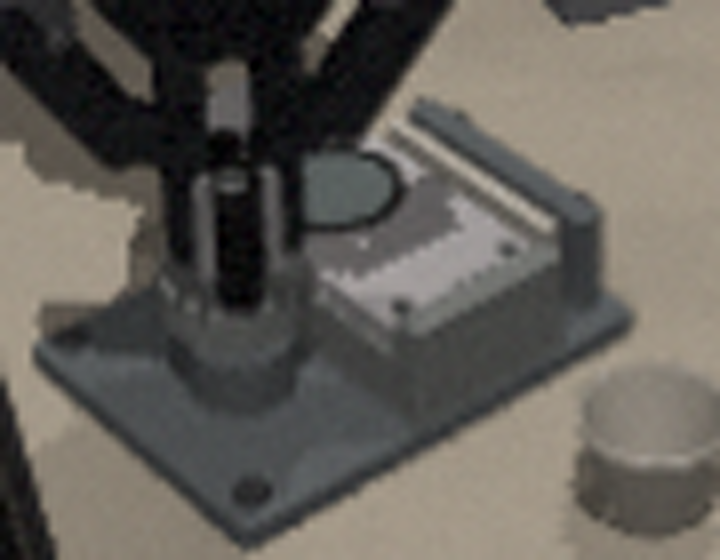

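Emit:
{"fn": "servo_tool", "kwargs": {
  "series": "0.002 0 0 0 0 0.02 -1;0.004 0 0 0 0 0.045 -1;0.005 0 0 0 0 0.07 -1;0.005 0 0 0 0 0.075 -1;0.005 0 0 0 0 0.075 -1"
}}

```text
time: 22.3
eef_pos: [0.3833, -0.3102, 0.0553]
orientation: [2.444, 1.961, -0.005]
force: [-1.4, -4.2, -1.2]
grip_width: 0.0111
```

```bash
python3 p.py .3843,-.308,.052,77
```

```text
now [ 0.3833 -0.3102  0.0553] yaw 77.47 tilt 0.49 t 22.3 F [-1.4 -4.2 -1.2] w 0.0111 q [ 0.95  0.4  -0.39  1.89  0.2   0.88  0.25]
(0.3843, -0.308, 0.052, 77.0) -> 0.0078 0.0017 0.0111 0.0027 0.005 0.0055
```

Release, rise straight up, and look.

Emit:
{"fn": "servo_tool", "kwargs": {
  "series": "0 0 0 0 0 0 -0.3;0 0 0 0 0 0 -0.3;0 0 0 0 0 0 -0.3;0 0 0 0 0 0 -0.3;0 0 -0.1 0 0 0 -0.3;0 0 -0.25 0 0 0 -0.3;0 0 -0.4 0 0 0 -0.3;0.1 0 -0.55 0 0 0 -0.3;0.15 0 -0.65 0 0 0 -0.3;0.15 0 -0.65 0 0 0 -0.3"
}}

```text
time: 23.3
eef_pos: [0.3971, -0.2624, 0.2557]
orientation: [2.431, 1.962, 0.002]
force: [-0.1, 0.3, 0.4]
grip_width: 0.03
```

Run:
```python
import p;p.plan()
from h import *
c=snap("wrist","w16");crop(c,"w16n",190,390,70,250,4)
```

```text
now [ 0.3971 -0.2624  0.2557] yaw 77.81 tilt 1.05 t 23.3 F [-0.1  0.3  0.4] w 0.03 q [ 0.94  0.16 -0.46  1.66  0.08  1.32  0.26]
```

View pics/w16n.png

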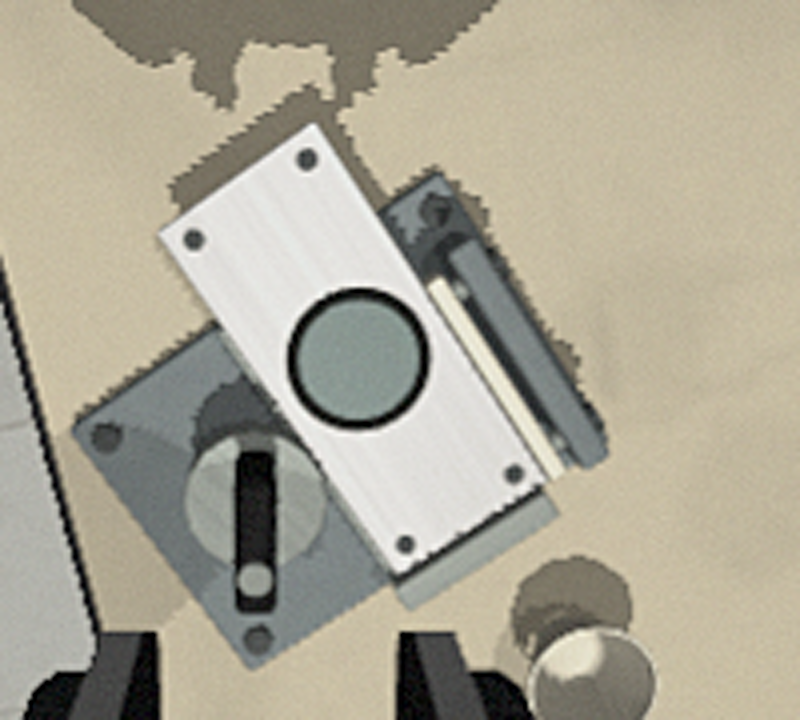

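Run:
```python
from h import *
from nest import o,Rm,th
c=load("w16")
S=lambda l:[(190+(x+.5)/4-.5,70+(y+.5)/4-.5) for x,y in l]
loc=lambda l,z:((onplane(c,S(l),z)[:,:2]-o)@Rm*1000).round(1).tolist()
print("plate corners tail-cam,tail-strip,stop-strip,stop-cam",loc([(160,236),(315,124),(546,487),(396,573)],.048-.01))
print("win",loc([(359,358)],.038))
print("strip face top",loc([(432,285),(552,480)],.045))
print("strip outer",loc([(445,278),(566,470)],.045))
print("stop outer",loc([(411,608),(558,515)],.044),"flange",loc([(74,428),(255,668),(440,172)],.01))
h=onplane(c,S([(256,452),(256,608)]),.081);d=h[0]-h[1];a=np.arctan2(d[1],d[0]);print("handle world",np.degrees(a),"q",np.radians(225)-(a-th))
b=onplane(c,S([(160,236),(315,124),(546,487),(396,573)]),.038);e=b[2]+b[3]-b[0]-b[1];print("plate yaw",np.degrees(np.arctan2(e[1],e[0])),"nest",np.degrees(th))
f=onplane(c,S([(432,285),(552,480)]),.045);e=f[1]-f[0];print("strip yaw",np.degrees(np.arctan2(e[1],e[0])))
```

```text
plate corners tail-cam,tail-strip,stop-strip,stop-cam [[-80.0, -24.6], [-80.1, 30.1], [49.4, 28.0], [46.2, -25.5]]
win [[-17.1, 2.9]]
strip face top [[-24.0, 32.3], [46.0, 30.3]]
strip outer [[-23.5, 36.4], [45.8, 35.4]]
stop outer [[56.4, -27.4], [56.9, 26.1]] flange [[-46.2, -87.1], [57.3, -87.7], [-45.9, 55.1]]
handle world 77.60159313701838 q 1.3986239362869828
plate yaw -67.92797348386964 nest -67.26315818776337
strip yaw -68.84868195244592
```

Run:
```python
from h import *
from nest import o,Rm
c=load("w16");P=depthpts(c);L=(P[...,:2]-o)@Rm
m=(abs(L[...,0]+.0175)<.06)&(abs(L[...,1]-.003)<.024)&(P[...,2]>.03)&(P[...,2]<.046)
A=np.c_[L[m],np.ones(m.sum())];k=np.linalg.lstsq(A,P[m][:,2],rcond=None)[0];print("plate plane slope",k.round(4),m.sum())
c=snap("scene","s17")
a=load("scene0")["pixels"].astype(int);d=abs(a-c["pixels"]).max(2)>50
cv2.imwrite("pics/diff.png",np.hstack([cv2.cvtColor(c["pixels"],cv2.COLOR_RGB2BGR)[100:330,120:400],cv2.merge([np.uint8(d*255)]*3)[100:330,120:400]]))
```

```text
plate plane slope [-0.0004 -0.0005  0.0371] 3963
```

View pics/diff.png

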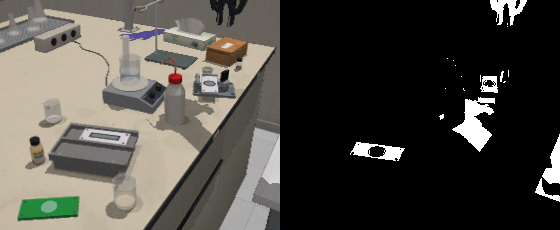

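The before/after difference shows changes only at the empty bay, the nest and the arm's own image and shadow. The plate lies flat (slope below 0.001), and the bottles, beaker, slot plate and green plate have not moved. Handing in.

```bash
python3 -c "
from cell import env
print(env.job_done())"
```

```text
the job is handed in; nothing more can be done
None
```

The round-windowed plate is clamped in the cam nest and the job is handed in, at about 23 s of robot time.

**What I did:**
1. I turned the cam back to about 0.1 rad.
2. I slid the plate out of its bay until it overhung by about 49 mm, gripped it by its long sides and lifted it away.
3. I laid it flat on the bed and pushed it up to the end stop, where the tool stopped within 1 mm of the expected spot.
4. I turned the cam clockwise, let go and rose clear.

**Order:** I turned the cam back before fetching the plate, not after lifting it as your text lists it. The single gripper cannot turn the handle while holding the plate.

**Last checks:**
- **Cam:** about 1.40 rad from the handle's direction in the last wrist picture.
- **Plate position:** its window centre is at nest-local (-17, +3) mm; expected was (-17.5, +3).
- **Flatness:** the slope is below 0.001.
- **Strip:** it measured as pressed back about 2 to 4 mm. This is only rough, because the plate and strip edges read 0.7° and 1.6° off my nest angle, which is within the measuring error.
- **Other objects:** a before/after scene picture shows no change at the slot plate, bottles, beaker or green plate. I saw the crucible still standing beside the nest in the last wrist picture, but did not measure it.
- **Robot:** nothing is being touched. The largest force I read at the end of any move was about 13 N.

**Disagreement:** the fixed scene and side cameras differed by 12 to 24 mm on single-plane positions, so I relied on the wrist camera for every grasp and placing.

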